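# Set and lock the potter's wheel speed lever

## Task

On the control panel beside the potter's wheel, swing the speed lever until it lies in line with the small pointer tab on the dial. Then take the T-handled key from its wooden block, use it, held square to the sloping panel, to tighten the slotted clamp screw at the lever's pivot clockwise as far as it goes, and hang the key back in its block so that it sits fully home. The lever must stay in line, and leave the pointer, the mug, the jar and the brush where they are.

Things in the scene. Friction and masses are not known exactly. Their poses are not given: they have to be found in the camera images.
- panel: White sloping control panel, 205 mm up the slope by 280 mm wide, fixed, its face tilted 28 degrees towards the robot side. Origin on the face, at the pivot shared by lever, pointer and screw. z out of the face (square to it), x up the slope, y to the left. The face reaches from 55 mm below the origin to 150 mm above it along x, 140 mm to each side.
- wheel: Grey potter's wheel, fixed, with the panel at its left. Origin on the table under the pivot; z up, y left. Its body is 340 mm square, centred 100 mm along x and 370 mm to the right of the origin; pan rim 175 mm above the table, the clay pot on it reaches 232 mm.
- lever (a joint): Speed lever, a steel arm lying 6 to 13 mm above the panel face and swinging about the pivot in the plane of the face like a clock hand. 0 = points straight up the slope (panel +x), positive = clockwise seen from outside the face (towards panel -y), range -1.0 to 1.0 rad. It stays where it is left; it takes about 3.5 N at the grip to move.
- lever_grip (a point): Point on the axis of the lever's black upright grip post, 90 mm from the pivot and 42 mm above the panel face. The post is a round, 18 mm thick, standing square to the face, from 13 mm to 60 mm above the face. Axes: z out of the face, x from the pivot along the lever.
- pointer (a joint): Pointer, a thin dark strip ending in a small tab on the dial; set stiffly at the wanted angle, measured just as for the lever (same pivot, zero and direction): the lever is in line when both read the same. Not to be moved.
- pointer_tab (a point): Top of the pointer's tab (22 x 7 mm, 6 mm above the face), 115 mm from the pivot. x points from the pivot along the pointer, z out of the face.
- screw (a joint): Slotted clamp screw at the pivot, turning about the panel's z. Grows as it is turned clockwise (tightened) seen from outside the face; from 0 up to a firm stop at 1.2 rad (tight). Starts slack, between 0 and 0.25. It needs about 0.06 Nm and stays where it is left. The screw and lever do not drag each other.
- screw_slot (a point): Centre of the slot's floor in the screw head, on the pivot axis, 18 mm above the face. The slot runs along this x: 8 mm wide, 8 mm deep, 31 mm long, open at both ends; z out of the face. Head about 32 mm across. At joint value q the slot lies 0.65 - q rad from panel x, anticlockwise seen from outside.
- key: Loose T-handled key, about 160 g, hanging in its block. Origin: underside of its 40 mm wide, 16 mm high collar, which rests on the block. z up. Wooden cross handle 60 mm along x, 16 mm along y, 16 to 40 mm above the origin. Shank 12 mm thick. Blade 20 mm wide along x (in line with the handle), 4 mm thick along y, 10 mm clear of the shank, its end 60 mm below the origin.
- key_tip (a point): Middle of the lower edge of the key's blade (60 mm below the key's origin). Same axes as the key.
- block_hole (a point): Mouth of the hole in the key's wooden block, 75 mm above the table. The block is fixed, 90 x 90 mm and 75 mm high; its hole is 28 mm square and goes right through it. z up.
- mug: White mug, 80 mm wide, 90 mm tall, loose bystander; origin at the centre of its underside.
- jar: Blue glaze jar, 64 mm wide, 90 mm tall, loose bystander; origin at the centre of its underside.
- brush: Brush lying on the table, loose bystander; origin near its middle.
Not all that is in view belongs to the job. There is more than one size of the key; the job needs the smallest.

How it is judged:
By the outcome, as a careful person would: the job done as asked, in the order asked, and still so for the second after the job is handed in, with the robot touching nothing.
It also fails if it takes over 59 s, if anything falls off the work surface, if the arm or the gripper's body presses on something with over 40 N, if the wrist force passes 120 N, or if a joint passes its speed limit or range.

## Robot

A 6-joint arm with a two-finger parallel gripper is mounted at the origin on the work surface. World frame = base frame: x ahead of the robot, y to its left, z up, the work surface at z = 0. Lengths are in mm, angles in rad, forces in N, time in s.
With the tool pointing down it reaches from about 350 to 975 mm from the base axis. Payload 7.1 kg.
Tool frame: the origin (TCP) lies midway between the tips of the shut fingers; the grasp point (between the pads) lies 19 mm behind it; z points along the fingers, y is the line along which they close (so a half turn about z gives the same grasp; the last joint's range is limited). The gripper opens to 88 mm and grips with 3 to 60 N. Pads are 20 mm wide; open, the fingers measure 115 mm over their backs; the gripper's body (75 mm by 178 mm) begins 61 mm behind the grasp point.
Start: joints at [-1.344, 0.423, 1.63, -0, 1.089, -0.019], TCP at [152.102, -606.193, 222.675] pointing down, gripper open.
Joint ranges: [-3, 3], [-0.9, 2.11], [0.09, 2.58], [-1.31, 4.45], [0.11, 2.69], [-2.54, 2.54]. Speed limits (rad/s): [2.39, 2.39, 3.01, 3.14, 3.14, 3.14].

## Interface

Orientations are given as a rotation vector (axis times angle).
In Python, from workcell import ctrl gives the robot as it stands.
- The arm moves only by the shell command python3 -m pendant 'ROWS'. ROWS is a JSON object of lists of equal length, an entry for each row: "grip": the opening, from -1 (shut) to 1 (fully open); "linear": the shift along the tool's x, y, z in mm, a list of three; "angular": the turn, a rotation vector about the tool's x, y, z in rad, a list of three. In form: {"grip": [grip, ...], "linear": [[tx, ty, tz], ...], "angular": [[ax, ay, az], ...]}. A call has 1 to 12 rows; each row shifts and turns the commanded pose from where the row before left it, along the tool's axes as they then stand; what a row does not reach is not made up. A row lasts 1/12 s, in which the tool goes at most 41.7 mm and 7.16 degrees, less where a joint would pass 70% of its speed; a pose out of reach is approached as far as the arm can. A call with a gripper value outside its range is refused whole. The fingers move at their own pace and stop on an object; the grip force is fixed at half the most. Time passes only in rows, so rows that do not move let the fingers close. It gives the time, the measured TCP pose, the force, the opening and the grip force at its end, in the units of the state.
- ctrl.get_obs(): the state, without advancing time (a new reading comes with each control period).
- ctrl.get_image(name): name is "scene" or "side" or "wrist"; returns the picture (480x640x3 uint8, red, green, blue); there is no depth.
- ctrl.camera_params(name): a dict with "vfov" (degrees; the focal length in pixels is half the picture's height over the tangent of half this angle, whatever the lens; pixels are square), "cx", "cy" (the principal point, pixels), "k1" (the pictures are not rectified: a ray, as slopes to the right and down, at radius r is drawn at 1 + k1 r^2 times it, then the intrinsics apply), "R" (3x3) and "t" (3): a world point X has camera coordinates R X + t; the wrist camera has in their place "T_tool_cam" (4x4, takes a point from camera to tool coordinates, whose origin is the TCP and whose axes are the flange's). Camera axes: x right, y down, z forward; pixel columns grow to the right and rows downward; lengths in mm; the calibration is good to about 2 mm. A picture is of the moment at which its call begins: read the wrist's pose just before it. camera_params takes no time and is no camera call.
- ctrl.close_job(): hands the job in; it is judged then, once.
The state is a dict: "t": time; "qpos": joint angles; "qvel": joint speeds; "joint_torque": joint torques, N m; "ee_pos": TCP position; "orientation": TCP orientation; "ft_force": force on the tool from outside, world axes, zero at the start; "moment": the same for the moment, N m; "width": finger opening in mm; "grasp_force": force on a finger pad.
Only numpy, scipy, OpenCV 4.12 (cv2) and the standard library are available. Lean on these libraries where they do the work, as an engineer would, in place of code of your own. Each camera call takes 0.05 s, during which the arm holds its last target. There are 200 camera calls.

## Working session

There is one attempt and no reset: what is moved stays moved. The work goes in short steps, Python scripts to look and compute and a shell command to move; the robot and the scene stay as the last step left them, time stands still between calls to the robot, and variables do not carry over. Pictures are saved under pics/ and viewed, at most 10 in all, crops included, and the job is handed in when it is done.

```bash
ls; mkdir -p pics
python3 - <<'E'
from workcell import ctrl
import cv2,numpy as np
o=ctrl.get_obs();print({k:np.round(v,3).tolist() for k,v in o.items()})
for n in("scene","side","wrist"):
    im=ctrl.get_image(n);cv2.imwrite(f"pics/{n}0.png",im[...,::-1])
    print(n,{k:np.round(v,4).tolist() for k,v in ctrl.camera_params(n).items()})
E
```

```text
pics
{'t': 0.0, 'qpos': [-1.344, 0.424, 1.631, 0.0, 1.089, -0.019], 'qvel': [-0.001, -0.001, 0.001, -0.001, 0.0, -0.0], 'joint_torque': [-0.0, -54.462, -27.367, 0.064, 0.023, -0.0], 'ee_pos': [151.963, -605.666, 221.896], 'orientation': [-3.116, -0.385, 0.0], 'ft_force': [0.117, 0.507, -0.491], 'moment': [-0.025, 0.016, 0.035], 'grasp_force': 0.0, 'width': 87.601}
scene {'vfov': 49.5538, 'cx': 314.1366, 'cy': 237.9846, 'k1': -0.1294, 'R': [[0.6428, 0.7659, -0.0146], [0.631, -0.5402, -0.5568], [-0.4344, 0.3487, -0.8305]], 't': [-535.2205, -146.765, 1219.7027]}
side {'vfov': 47.4272, 'cx': 312.8188, 'cy': 227.2996, 'k1': -0.0039, 'R': [[-0.9838, -0.1794, -0.0005], [-0.1173, 0.6457, -0.7545], [0.1357, -0.7422, -0.6563]], 't': [587.0037, 8.6535, 1218.7853]}
wrist {'vfov': 69.6912, 'cx': 311.2097, 'cy': 239.6767, 'k1': -0.0204, 'T_tool_cam': [[-0.0002, -0.9679, -0.2513, 68.088], [1.0, -0.0001, -0.0006, 0.872], [0.0005, -0.2513, 0.9679, -160.7723], [0.0, 0.0, 0.0, 1.0]]}
```

View pics/scene0.png

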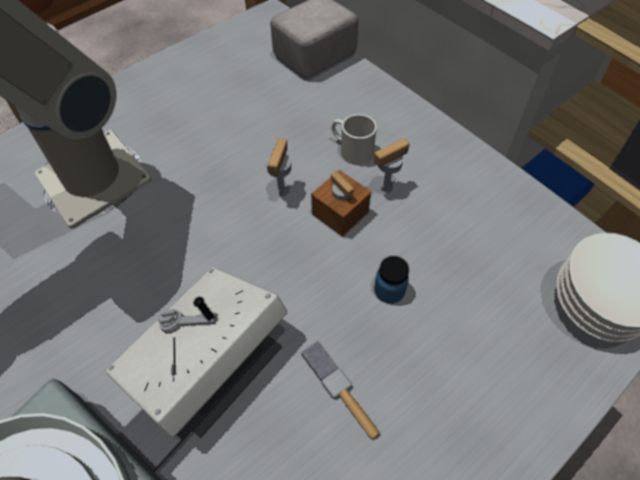

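View pics/side0.png

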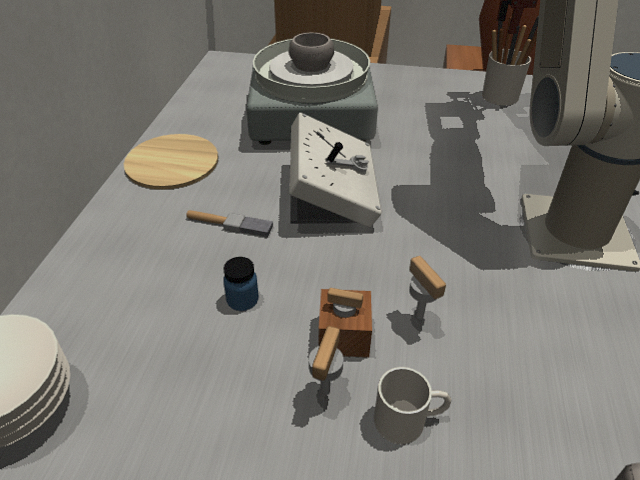

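Both views show three T-handled keys. By scene pixel they are: in the block (342,188), standing left (279,157) and standing right (392,153). The description points to the one in the block. On the panel, the screw is at about (170,320), the grip top at (200,301) and the pointer tab at (173,370). Next I'll take close crops.

```bash
cat > h.py <<'E'
import numpy as np,cv2
from scipy.spatial.transform import Rotation as Ro
from workcell import ctrl
def cam(n,obs=None):
    p=ctrl.camera_params(n); f=240/np.tan(np.radians(p["vfov"])/2)
    if n=="wrist":
        T=np.eye(4);T[:3,:3]=Ro.from_rotvec(obs["orientation"]).as_matrix();T[:3,3]=obs["ee_pos"]
        M=np.linalg.inv(T@np.array(p["T_tool_cam"]));R,t=M[:3,:3],M[:3,3]
    else: R,t=np.array(p["R"]),np.array(p["t"])
    return f,p["cx"],p["cy"],p["k1"],R,t
def proj(c,X):
    f,cx,cy,k,R,t=c; P=np.atleast_2d(X)@R.T+t; s=P[:,:2]/P[:,2:]
    s=s*(1+k*(s**2).sum(1,keepdims=True)); return s*f+[cx,cy]
def ray(c,uv):
    f,cx,cy,k,R,t=c; d=(np.array(uv,float)-[cx,cy])/f; s=d.copy()
    for _ in range(20): s=d/(1+k*(s@s))
    v=R.T@[s[0],s[1],1]; return -R.T@t, v/np.linalg.norm(v)
def onz(c,uv,z):
    o,v=ray(c,uv); return o+v*(z-o[2])/v[2]
def onplane(c,uv,p,n):
    o,v=ray(c,uv); return o+v*((np.array(p)-o)@n)/(v@n)
def tri(c1,u1,c2,u2):
    A=np.zeros((3,3));b=np.zeros(3);L=[ray(c1,u1),ray(c2,u2)]
    for o,v in L: M=np.eye(3)-np.outer(v,v);A+=M;b+=M@o
    X=np.linalg.solve(A,b); return X,max(np.linalg.norm((np.eye(3)-np.outer(v,v))@(X-o)) for o,v in L)
E
python3 - <<'E'
import cv2,numpy as np
a=cv2.imread("pics/scene0.png");b=cv2.imread("pics/side0.png")
r=lambda im,x,y,w,h:cv2.resize(im[y:y+h,x:x+w],(400,300),interpolation=cv2.INTER_CUBIC)
g=np.vstack([np.hstack([r(a,100,260,200,150),r(b,270,100,140,105)]),np.hstack([r(a,250,110,180,135),r(b,290,240,180,135)])])
cv2.imwrite("pics/c1.png",g)
E
```

```text
(no output)
```

View pics/c1.png

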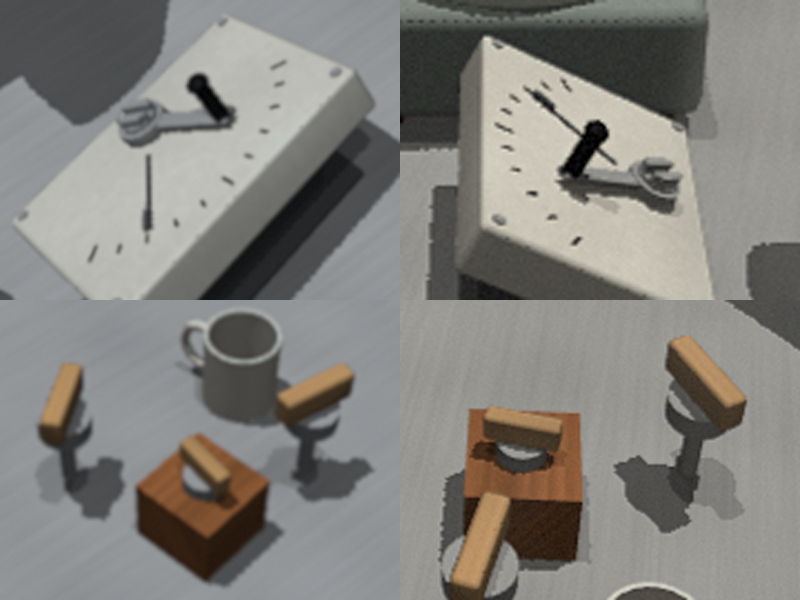

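The block key has clearly the smallest handle, so the choice holds. Now I'll triangulate the panel screws, pivot, pointer, grip and key.

Run:
```python
from h import *
S,D=cam("scene"),cam("side")
s=lambda u,v:(100+u/2,260+v/2)
d=lambda u,v:(270+(u-400)/2.857,100+v/2.857)
P={}
for n,a,b in [("upL",s(337,72),d(497,219)),("upR",s(117,298),d(498,44)),("lowR",s(24,215),d(678,127)),("lowL",s(224,22),(374,209)),
 ("gtop",s(197,82),d(598,130)),("tab",s(147,218),d(543,100)),("head",s(140,118),d(657,178))]:
    P[n],e=tri(S,a,D,b);print(n,P[n].round(1),round(e,1))
x=(P["upL"]+P["upR"]-P["lowL"]-P["lowR"]);y=P["upL"]-P["upR"]+P["lowL"]-P["lowR"]
print(x/2,y/2,"tilt",np.degrees(np.arctan2(x[2],np.hypot(*x[:2]))),"yaw x",np.degrees(np.arctan2(x[1],x[0])),"yaw y",np.degrees(np.arctan2(-y[0],y[1])))
yaw=np.arctan2(x[1]-y[0],x[0]+y[1])
yaw=np.radians((np.degrees(np.arctan2(x[1],x[0]))+np.degrees(np.arctan2(-y[0],y[1])))/2)
R=(Ro.from_euler("z",yaw)*Ro.from_euler("y",-28,degrees=True)).as_matrix()
c=sum(P[k] for k in("upL","upR","lowL","lowR"))/4
piv=c-R@[47.5,0,0];print("pivot",piv,"yaw",yaw)
for k in P: print(k,(R.T@(P[k]-piv)).round(1))
# key handle: masks
hs=lambda n:cv2.cvtColor(cv2.imread(f"pics/{n}0.png"),cv2.COLOR_BGR2HSV)
for n,(x0,y0,x1,y1),C in(("scene",(325,165,360,205),S),("side",(322,285,368,312),D)):
    im=cv2.imread(f"pics/{n}0.png");h=hs(n)
    m=((h[...,0]<25)&(h[...,1]>90)&(h[...,2]>140)).astype(np.uint8)
    m2=np.zeros_like(m);m2[y0:y1,x0:x1]=m[y0:y1,x0:x1]
    cs,_=cv2.findContours(m2,0,2);k=max(cs,key=cv2.contourArea);print(n,cv2.contourArea(k),cv2.minAreaRect(k))
    pts=k[:,0,:];q=np.array([onz(C,p,115) for p in pts])[:,:2].astype(np.float32);print(" z115:",cv2.minAreaRect(q))
```

```text
upL [597.7  98.8 142.1] 0.4
upR [ 644.5 -148.1  143.5] 0.1
lowR [ 490.6 -181.7   56.8] 1.2
lowL [446.   69.8  56.4] 2.7
gtop [539.   -0.6 161.9] 0.9
tab [596.6 -95.4 125.5] 0.1
head [495.7 -51.   89.7] 0.8
[152.77038696  31.30209427  86.17538027] [-45.72627743 249.16777758  -0.92400327] tilt 28.92520363541024 yaw x 11.57942676360059 yaw y 10.398983972516058
pivot [503.50311612 -48.29406672  77.39308601] yaw 0.19179781585045308
upL [136.7 126.4   0.6]
upR [ 136.4 -124.8    2.3]
lowR [ -43.3 -128.5   -0.3]
lowL [-39.9 126.9  -2.6]
gtop [78.5 40.  54. ]
tab [ 95.3 -64.    3.8]
head [-1.4 -1.2 14.7]
scene 133.0 ((343.3360290527344, 179.80328369140625), (23.686824798583984, 9.98687744140625), 50.19443130493164)
 z115: ((474.2521667480469, 380.92041015625), (22.545108795166016, 54.74884033203125), 81.31124877929688)
side 178.0 ((345.7943115234375, 293.125244140625), (35.83259963989258, 7.738043785095215), 5.52754020690918)
 z115: ((470.7425231933594, 379.1644287109375), (60.715904235839844, 17.553157806396484), 2.8255763053894043)
```

```bash
cat >> h.py <<'E'
YAW=0.1918; PIV=np.array([503.5,-48.3,77.4])
def RP(): return (Ro.from_euler("z",YAW)*Ro.from_euler("y",-28,degrees=True)).as_matrix()
def toolR(ang,R=None): # tool x at angle ang acw from panel x, z into face
    R=RP() if R is None else R
    x=R@[np.cos(ang),np.sin(ang),0]; z=-R[:,2]; return np.c_[x,np.cross(z,x),z]
def downR(yaw):
    x=np.array([np.cos(yaw),np.sin(yaw),0]);z=np.array([0,0,-1.]);return np.c_[x,np.cross(z,x),z]
def go(p,Rt):
    o=ctrl.get_obs();R=Ro.from_rotvec(o["orientation"]).as_matrix();dp=np.array(p)-o["ee_pos"]
    w=Ro.from_matrix(R.T@Rt).as_rotvec()
    print("t",o["t"],"rot",w.round(4),"rows",np.linalg.norm(w)/.12,"| d now",(R.T@dp).round(1),"| d target",(Rt.T@dp).round(1),"world",dp.round(1),"q",np.round(o["qpos"],2),"F",np.round(o["ft_force"],1),"w",round(o["width"],1))
E
python3 - <<'E'
from h import *
p=PIV+RP()@[70,10,150];print(p);go(p,toolR(.47))
S,D=cam("scene"),cam("side")
for n,a,b in(("A",(278,157),(427,277)),("B",(393,152),(325,352))):print(n,tri(S,a,D,b))
E
```

```text
[493.13730003 -40.12550387 242.70514832]
t 0.15 rot [-0.1286  0.4751 -0.408 ] rows 5.327565990643548 | d now [ 468.5 -465.7  -20. ] | d target [ 579.2 -255.7  189.6] world [341.1 565.7  20.6] q [-1.34  0.42  1.63  0.    1.09 -0.02] F [ 1.   0.4 -0.5] w 88.1
A (array([337.04231308, 318.18279156, 116.01680599]), np.float64(0.8315234864801035))
B (array([486.14575878, 508.4065331 , 119.70876128]), np.float64(1.0691639337373908))
```

```bash
python3 -m pendant '{"grip":[1,1,1,1,1,1,1,1,1,1,1,1],"linear":[[20,-20,-8],[20,-20,-8],[20,-20,-8],[20,-20,-8],[20,-20,-8],[20,-20,-8],[20,-20,-8],[20,-20,-8],[20,-20,0],[20,-20,0],[20,-20,0],[20,-20,0]],"angular":[[0,0,0],[0,0,0],[0,0,0],[0,0,0],[0,0,0],[0,0,0],[0,0,0],[0,0,0],[0,0,0],[0,0,0],[0,0,0],[0,0,0]]}'
python3 -m pendant '{"grip":[1,1,1,1,1,1,1,1,1,1,1,1],"linear":[[20,-20,0],[20,-20,0],[20,-20,0],[20,-20,0],[20,-20,0],[20,-20,0],[20,-20,0],[20,-20,0],[20,-20,0],[20,-20,0],[20,-20,0],[10,-10,0]],"angular":[[0,0,0],[0,0,0],[0,0,0],[0,0,0],[0,0,0],[0,0,0],[0,0,0],[0,0,0],[0,0,0],[0,0,0],[0,0,0],[0,0,0]]}'
python3 -m pendant '{"grip":[1,1,1,1,1,1,1],"linear":[[0,0,0],[0,0,0],[0,0,0],[0,0,0],[0,0,0],[0,0,0],[0,0,0]],"angular":[[-0.02,0.08,-0.07],[-0.02,0.08,-0.07],[-0.02,0.08,-0.07],[-0.02,0.08,-0.07],[-0.02,0.08,-0.07],[-0.02,0.08,-0.06],[0,0,0]]}'
python3 - <<'E'
from h import *
go(PIV+RP()@[70,10,150],toolR(.47))
E
```

```text
t: 1.15
ee_pos: [326.8, -313.6, 286.7]
orientation: [-3.118, -0.385, -0.0]
ft_force: [0.6, 0.5, 0.0]
width: 87.9
grasp_force: 0.0
t: 2.15
ee_pos: [494.7, -33.6, 286.6]
orientation: [-3.117, -0.387, -0.001]
ft_force: [-0.2, -0.2, 1.0]
width: 88.0
grasp_force: 0.0
t: 2.73
ee_pos: [490.8, -35.7, 285.0]
orientation: [2.835, 0.974, 0.735]
ft_force: [-0.4, -0.1, -0.4]
width: 87.8
grasp_force: 0.0
t 2.7333 rot [-0.0124 -0.0005 -0.0027] rows 0.10547959345423072 | d now [-18.8  -3.6  38.1] | d target [-18.8  -4.2  38. ] world [  2.3  -4.4 -42.3] q [-0.22 -0.03  2.15  0.35  0.61  0.44] F [-0.4 -0.1 -0.4] w 87.8
```

Good tracking. I'll take the wrist picture from here.

Run:
```python
from h import *
import json
o=ctrl.get_obs();im=ctrl.get_image("wrist");cv2.imwrite("pics/w1.png",im[...,::-1])
json.dump({k:np.array(o[k]).tolist() for k in("ee_pos","orientation")},open("w1.json","w"))
```

```text
(no output)
```

View pics/w1.png

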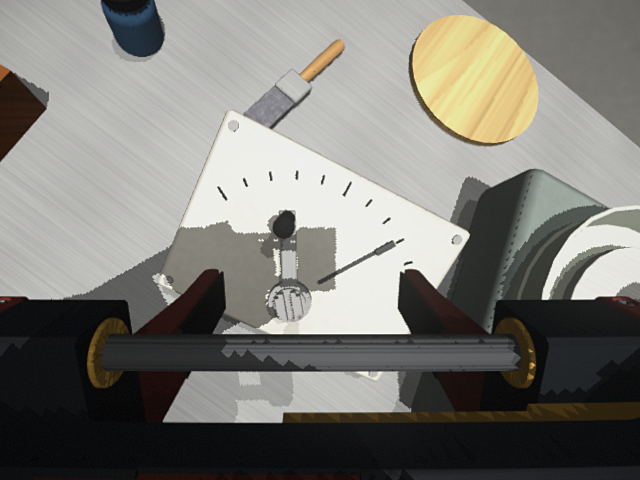

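Screws of the panel are at (234,126), (457,239), (165,281) and (373,374), the screw head at (289,302), the pointer strip from (320,282) to the tab at (388,246), and the grip top at (283,218). I'll crop for the slot and the exact pixels.

Run:
```python
import cv2,numpy as np
a=cv2.imread("pics/w1.png")
r=lambda x,y,w,h:cv2.resize(a[y:y+h,x:x+w],(400,300),interpolation=cv2.INTER_CUBIC)
g=np.hstack([r(249,272,80,60),r(310,220,100,75)])
g=np.vstack([g,np.hstack([r(244,190,80,60),r(409,204,80,60)])])
cv2.imwrite("pics/c2.png",g)
```

```text
(no output)
```

View pics/c2.png

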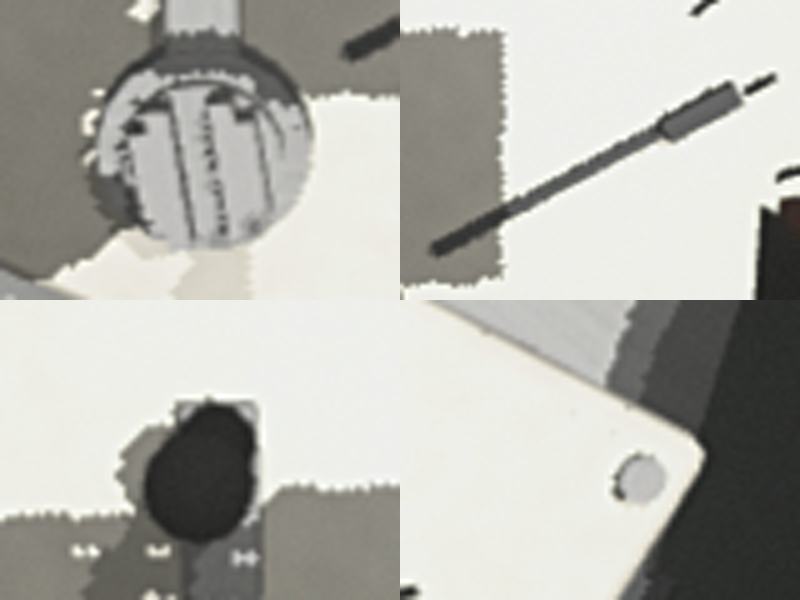

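Run:
```python
from h import *
import json
o=json.load(open("w1.json"));W=cam("wrist",o)
R=RP();n=R[:,2]
def P(uv,h,piv=PIV): return R.T@(onplane(W,uv,piv+n*h,n)-piv)
sc={}
for k,uv in dict(upL=(234,126),upR=(409+239/5-.0,204+180/5),lowL=(165,281),lowR=(373,374)).items(): sc[k]=P(uv,2);print(k,sc[k].round(1))
yv=sc["upL"]-sc["upR"]+sc["lowL"]-sc["lowR"];print("yaw corr",np.arctan2(-yv[0],yv[1]))
yy=sc["upL"]-sc["upR"];print("yaw corr top",np.arctan2(-yy[0],yy[1]))
c=lambda u,v:(249+u/5,272+v/5)
hd=P(c(207,145),24);print("head",hd.round(1))
hd2=P((289,302),24)
q=lambda u,v:(310+(u-400)/4,220+v/4)
a=P(q(437,248),3);b=P(q(735,92),6);t=P(q(700,112),6);print("ptr",a.round(1),b.round(1),t.round(1),"strip ang",np.arctan2(-(b-a)[1],(b-a)[0]),"from head",np.arctan2(-(t-hd)[1],(t-hd)[0]),np.hypot(*(t-hd)[:2]))
e=lambda u,v:(244+u/5,190+(v-300)/5)
g=P(e(198,490),60);gb=P(e(217,402),13);print("grip top",g.round(1),"lever tip",gb.round(1),"ang",np.arctan2(-(g-hd)[1],(g-hd)[0]))
for s in((c(172,95),c(195,240)),(c(203,85),c(222,235)),(c(250,70),c(271,205))):
    d=P(s[0],26)-P(s[1],26);print("slot",np.arctan2(d[1],d[0]),P(s[0],26).round(1),P(s[1],26).round(1))
```

```text
upL [134.7 123.7   2. ]
upR [ 135.6 -128.4    2. ]
lowL [-45.7 126.9   2. ]
lowR [ -43.6 -129.7    2. ]
yaw corr 0.005831141667721105
yaw corr top 0.003412753557957725
head [ 5.2 -1.5 24. ]
ptr [ 29.8 -22.2   3. ] [103.7 -70.4   6. ] [ 95. -65.   6.] strip ang 0.5776328144524036 from head 0.6161352501976981 110.02766313728952
grip top [79.7 38.3 60. ] lever tip [86.  41.9 13. ] ang -0.49032625979282274
slot 0.5932121957497333 [12.7  9.9 26. ] [-14.2  -8.3  26. ]
slot 0.5685585608445705 [17.5  5.2 26. ] [-10.6 -12.7  26. ]
slot 0.6023952547753612 [24.7 -1.8 26. ] [  0.  -18.7  26. ]
```

Run:
```python
from h import *
go(PIV+RP()@[79.5,39,25],toolR(.465))
```

```text
t 2.7833 rot [-0.0123  0.0019 -0.0036] rows 0.10785435078807314 | d now [  2.1 -24.8 163.5] | d target [  1.9 -26.8 163.2] world [  61.5   37.2 -149. ] q [-0.22 -0.03  2.14  0.34  0.62  0.46] F [ 1.3 -0.3  0.5] w 87.6
```

```bash
python3 -m pendant '{"grip":[1,1,1,1,1,1,1,1,1,1],"linear":[[0,-7,12],[1,-10,15],[1,-10,18],[0,0,20],[0,0,20],[0,0,20],[0,0,20],[0,0,20],[0,0,18],[0,0,0]],"angular":[[-0.012,0,0],[0,0,0],[0,0,0],[0,0,0],[0,0,0],[0,0,0],[0,0,0],[0,0,0],[0,0,0],[0,0,0]]}'
python3 -m pendant '{"grip":[-0.6,-0.6,-0.6,-0.6,-0.6,-0.6,-0.6,-0.6],"linear":[[0,0,0],[0,0,0],[0,0,0],[0,0,0],[0,0,0],[0,0,0],[0,0,0],[0,0,0]],"angular":[[0,0,0],[0,0,0],[0,0,0],[0,0,0],[0,0,0],[0,0,0],[0,0,0],[0,0,0]]}'
python3 - <<'E'
from h import *
go(PIV+RP()@[79.5,39,25],toolR(.465))
E
```

```text
t: 3.62
ee_pos: [556.1, 2.8, 135.3]
orientation: [2.831, 0.961, 0.734]
ft_force: [-0.8, -0.7, -0.3]
width: 87.7
grasp_force: 0.0
t: 4.28
ee_pos: [555.1, 1.7, 138.2]
orientation: [2.825, 0.962, 0.739]
ft_force: [0.2, -0.4, 0.0]
width: 38.0
grasp_force: 0.0
t 4.2833 rot [ 0.0011 -0.0008 -0.0001] rows 0.011683923825539372 | d now [-2.1 -0.8  0.5] | d target [-2.1 -0.8  0.5] world [-1.6 -0.6 -1.5] q [-0.09  0.33  2.17  0.65  0.22  0.21] F [ 0.2 -0.4  0. ] w 38.0
```

```bash
python3 -m pendant '{"grip":[-1,-1,-1,-1,-1,-1],"linear":[[0,0,0],[0,0,0],[0,0,0],[0,0,0],[0,0,0],[0,0,0]],"angular":[[0,0,0],[0,0,0],[0,0,0],[0,0,0],[0,0,0],[0,0,0]]}'
python3 - <<'E'
from h import *
o=ctrl.get_obs();g=RP().T@(o["ee_pos"]-PIV);print(g,np.hypot(*(g[:2]+[1,1])),np.arctan2(-(g[1]+1),g[0]+1))
th=.465
for a0 in(-.46,):
    # per-row chord for equal steps, tool x along lever, dth=.1
    d=.1; p=lambda a:90*np.array([np.cos(a),-np.sin(a)])
    print("chord in tool axes",toolR(0).T@RP()@np.r_[p(d)-p(0),0])
go(PIV+RP()@[-1+90*np.cos(.577),-1-90*np.sin(.577),25],toolR(-.577))
E
```

```text
t: 4.78
ee_pos: [554.9, 1.9, 137.8]
orientation: [2.826, 0.963, 0.738]
ft_force: [-0.2, 1.5, 0.6]
width: 17.7
grasp_force: 30.0
[81.35666972 39.52713773 25.18666593] 91.78817974092495 -0.45730199534723626
chord in tool axes [-4.49625125e-01  8.98500750e+00  6.29550591e-17]
t 4.7833 rot [ 1.000e-04 -4.000e-04  1.042e+00] rows 8.683307563162359 | d now [-46.4  77.    0.2] | d target [43.1 78.9  0.2] world [ 11.2 -89.1  -3.4] q [-0.09  0.33  2.17  0.65  0.22  0.21] F [-0.2  1.5  0.6] w 17.7
```

```bash
python3 -m pendant '{"grip":[-1,-1,-1,-1,-1],"linear":[[-0.45,9,0],[-0.45,9,0],[-0.45,9,0],[-0.45,9,0],[-0.45,9,0]],"angular":[[0,0,0.1],[0,0,0.1],[0,0,0.1],[0,0,0.1],[0,0,0.1]]}'
python3 - <<'E'
from h import *
o=ctrl.get_obs();g=RP().T@(o["ee_pos"]-PIV);print(g,np.hypot(*(g[:2]+[1,1])),np.arctan2(-(g[1]+1),g[0]+1),"F panel",RP().T@o["ft_force"],o["qpos"])
E
```

```text
t: 5.2
ee_pos: [571.7, -39.3, 142.4]
orientation: [-2.986, -0.229, -0.743]
ft_force: [0.6, 3.4, -0.9]
width: 17.4
grasp_force: 30.0
[91.16560721 -4.20835507 25.1550787 ] 92.22143294287844 0.034796711656752084 F panel [ 0.66839128  3.26509736 -1.33943685] [-0.1827625   0.34534878  2.11931117  0.68208158  0.27670391  0.61268114]
```

```bash
python3 -m pendant '{"grip":[-1,-1,-1,-1,-1,-1],"linear":[[-0.45,9,0],[-0.45,9,0],[-0.45,9,0],[-0.45,9,0],[-0.45,9,0],[0,0,0]],"angular":[[0,0,0.1],[0,0,0.1],[0,0,0.1],[0,0,0.1],[0,0,0.1],[0,0,0]]}'
python3 - <<'E'
from h import *
o=ctrl.get_obs();g=RP().T@(o["ee_pos"]-PIV);print(g,np.hypot(*(g[:2]+[1,1])),np.arctan2(-(g[1]+1),g[0]+1),"F panel",RP().T@o["ft_force"],o["qpos"])
im=ctrl.get_image("scene");cv2.imwrite("pics/s2.png",im[...,::-1])
im2=ctrl.get_image("wrist");cv2.imwrite("pics/w2.png",im2[...,::-1])
E
```

```text
t: 5.7
ee_pos: [569.1, -85.0, 136.3]
orientation: [-2.848, 0.501, -0.676]
ft_force: [1.2, -2.9, -2.7]
width: 17.3
grasp_force: 30.0
[ 78.33339073 -48.48682309  25.10583127] 92.45964120836696 0.5393695508184614 F panel [-0.73426524 -3.07147074 -2.69974452] [-0.28431132  0.36503123  2.10908962  0.77743513  0.30958144  0.93028947]
```

View pics/w2.png

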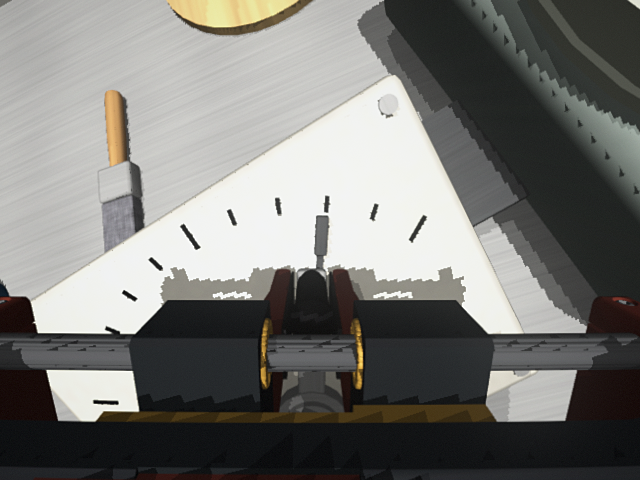

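Run:
```python
from h import *
# circle r=90 through grip TCP points (panel frame)
from scipy.optimize import least_squares
G=np.array([[81.36,39.53],[91.17,-4.21],[78.33,-48.49]])
c=least_squares(lambda c:np.hypot(*(G-c).T)-90,[0,0]).x;print("pivot by arc",c,[np.arctan2(-(g-c)[1],(g-c)[0]) for g in G])
o=ctrl.get_obs();W=cam("wrist",o);R=RP();n=R[:,2]
im=cv2.imread("pics/w2.png");v=im.max(2)
for r in(222,230,240,250,262):
    xs=np.where(v[r,305:340]<150)[0]+305;print(r,xs.min(),xs.max(),xs.mean(),len(xs),end=" ")
    q=R.T@(onplane(W,(xs.mean(),r),PIV+n*(6 if r<258 else 3),n)-PIV);print(q.round(1),np.arctan2(-(q[:2]-c)[1],(q[:2]-c)[0]),np.hypot(*(q[:2]-c)))
```

```text
pivot by arc [ 1.32215438 -1.77876214] [np.float64(-0.4764566294423542), np.float64(0.027052899287248265), np.float64(0.5452419741168713)]
222 316 328 322.0 13 [101.9 -69.6   6. ] 0.5931884649894876 121.32057049928835
230 316 327 321.5 12 [ 98.3 -67.2   6. ] 0.593428257493053 116.94589146901623
240 315 326 320.5 12 [ 93.8 -63.9   6. ] 0.5919465129606574 111.39260778553214
250 314 326 320.0 13 [ 89.  -60.9   6. ] 0.5928518730636296 105.77182459289847
262 317 322 319.5 6 [ 82.4 -56.8   3. ] 0.596094027233194 97.94105578513035
```

```bash
python3 -m pendant '{"grip":[-1,-1,-1],"linear":[[0,2,0],[-0.2,2,0],[0,0,0]],"angular":[[0,0,0.023],[0,0,0.022],[0,0,0]]}'
python3 -m pendant '{"grip":[0.5,0.5,0.5,0.5,0.5,0.5,0.5,0.5],"linear":[[0,0,0],[0,0,0],[0,0,0],[0,0,0],[0,0,0],[0,0,0],[0,0,0],[0,0,0]],"angular":[[0,0,0],[0,0,0],[0,0,0],[0,0,0],[0,0,0],[0,0,0],[0,0,0],[0,0,0]]}'
python3 -m pendant '{"grip":[1,1,1,1,1,1,1],"linear":[[0,0,-10],[0,0,-20],[0,0,-20],[-8,0,-20],[-20,0,-20],[-20,0,0],[0,0,0]],"angular":[[0,0,0],[0,0,0],[0,0,0],[0,0,0],[0,0,0],[0,0,0],[0,0,0]]}'
python3 - <<'E'
from h import *
import json
o=ctrl.get_obs();im=ctrl.get_image("wrist");cv2.imwrite("pics/w3.png",im[...,::-1])
json.dump({k:np.array(o[k]).tolist() for k in("ee_pos","orientation")},open("w3.json","w"))
W=cam("wrist",o);u=proj(W,PIV+RP()@[1,-1,20])[0];print(u,proj(W,PIV+RP()@[97,-65,6])[0],RP().T@(o["ee_pos"]-PIV),o["qpos"])
a=im[...,::-1]
x,y=int(u[0])-30,int(u[1])-22
g=np.hstack([cv2.resize(a[190:430,230:390],(400,600),interpolation=cv2.INTER_CUBIC),np.vstack([cv2.resize(a[y:y+45,x:x+60],(400,300),interpolation=cv2.INTER_CUBIC),cv2.resize(a,(400,300))])])
print(x,y);cv2.imwrite("pics/c3.png",g)
E
```

```text
t: 6.05
ee_pos: [568.3, -87.2, 135.8]
orientation: [-2.829, 0.555, -0.669]
ft_force: [5.3, -1.0, -4.3]
width: 17.4
grasp_force: 30.0
t: 6.72
ee_pos: [567.5, -87.2, 135.5]
orientation: [-2.829, 0.556, -0.667]
ft_force: [-0.8, 0.1, -1.0]
width: 65.0
grasp_force: 0.0
t: 7.3
ee_pos: [482.5, -74.8, 195.1]
orientation: [-2.829, 0.556, -0.663]
ft_force: [-1.2, -0.3, -0.7]
width: 87.9
grasp_force: 0.0
[309.62776118 287.14659981] [310.66060959 137.2878824 ] [ 32.64328067 -21.99666461 115.96671473] [-0.32672528  0.13045482  2.24081367  0.6234818   0.41049742  1.10087819]
279 265
```

View pics/c3.png

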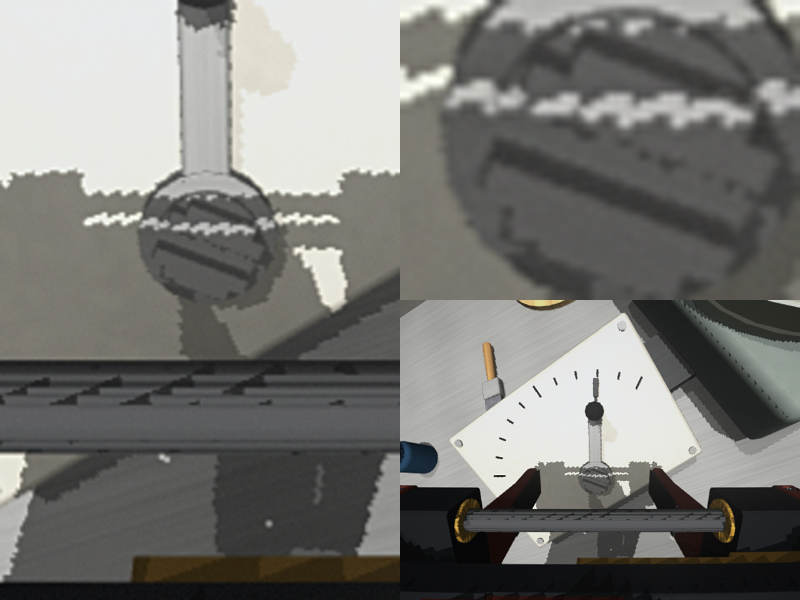

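Run:
```python
from h import *
import json
o=json.load(open("w3.json"));W=cam("wrist",o);R=RP();n=R[:,2];c=np.array([1.32,-1.78])
im=cv2.imread("pics/w3.png");v=cv2.cvtColor(im,cv2.COLOR_BGR2GRAY).astype(int)
P=lambda uv,h:(R.T@(onplane(W,uv,PIV+n*h,n)-PIV))[:2]
A=lambda q:np.arctan2(-q[1],q[0])
for r in range(118,168,4):print(r,"".join("%4d"%k for k in v[r,296:332]))
L=[]
for r in range(212,252,4):
    g=np.abs(np.gradient(v[r].astype(float)))
    l=295+np.argmax(g[295:308]);rr=316+np.argmax(g[316:328]);L.append(P(((l+rr)/2,r),13));print(r,l,rr)
L=np.array(L);k=np.polyfit(L[:,0],L[:,1],1);print("lever dir",-np.arctan(k[0]),"offs at pivot x",np.polyval(k,c[0]),"ang from c",[round(A(q-c),4) for q in L[::3]])
cc=lambda u,w:(279+(u-400)/6.667,265+w/6.667)
d=P(cc(490,150),26)-P(cc(730,235),26);print("slot ang",np.arctan2(d[1],d[0])+np.pi if d[0]<0 else np.arctan2(d[1],d[0]))
d=P(cc(580,45),26)-P(cc(750,95),26);print("slot ang",np.arctan2(d[1],d[0]))
print("head c",P(cc(632,131),26), "boss",P(cc(617,150),13))
```

```text
118  232 232 233 233 233 232 233 232 232 234 233 233 233 232 232 234 238 223 112  52  75 171 244 237 233 233 232 232 232 232 232 232 232 232 233 232
122  233 233 233 233 233 233 233 233 232 233 232 233 234 233 235 235 237 230 159  69  67 165 240 235 233 233 232 232 232 233 232 232 233 233 232 232
126  233 233 232 232 233 233 233 233 232 233 234 238 218 100  94  99  99  97  99  94  89 143 226 236 234 233 232 233 233 233 232 233 232 233 232 232
130  233 233 233 233 232 233 233 233 233 233 234 240 221 103  98 103 102 103 101  98  92 120 199 231 231 234 233 234 233 233 233 233 233 233 232 233
134  233 232 233 233 233 233 233 234 233 234 235 237 190  97 100 103 101 101 102  99  92  79 154 234 233 234 233 234 233 233 233 232 233 232 233 234
138  232 233 233 233 232 233 233 234 233 234 234 239 221 100  96 103 102 102 101  98  91 121 199 229 230 233 233 233 233 234 234 233 233 233 233 233
142  233 233 232 233 232 233 232 233 233 233 235 236 196  95  98 100 101 101 100  98  90 153 235 231 234 233 234 232 234 233 233 233 234 233 233 233
146  234 234 234 234 233 232 233 232 233 233 235 239 220 
[... 531 characters left out ...]
233 233
162  234 233 234 234 235 237 239 243 244 246 233 184 173 139  99  58  65  72  82 166 251 248 243 239 237 235 234 233 233 233 234 233 232 234 233 232
166  234 235 239 240 191  79  41  44  48  50  50  49  50  50  50  50  48  48  50  49  50  48  44  46  73 171 246 240 235 234 233 233 233 233 233 233
212 300 322
216 301 322
220 301 322
224 301 322
228 301 322
232 301 322
236 301 322
240 301 322
244 301 322
248 302 322
lever dir 0.5669791788363431 offs at pivot x -3.704587710610196 ang from c [np.float64(0.5913), np.float64(0.6012), np.float64(0.6063), np.float64(0.6281)]
slot ang 0.624953996258817
slot ang 0.6874732814462743
head c [ 3.02555704 -6.24803297] boss [-2.53165332 -0.52962772]
```

Run:
```python
from h import *
import json
o=json.load(open("w3.json"));W=cam("wrist",o);R=RP();n=R[:,2]
im=cv2.imread("pics/w3.png");v=cv2.cvtColor(im,cv2.COLOR_BGR2GRAY).astype(float)
R2=toolR(-.58)
def P(uv,h): # (along .58 dir, clockwise lateral)
    q=onplane(W,uv,PIV+n*h,n)-PIV; return np.array([R2[:,0]@q,R2[:,1]@q])
def sub(row,lo,hi):
    g=np.abs(np.diff(row[lo:hi+1]));g[g<.3*g.max()]=0;return lo+.5+(g*np.arange(len(g))).sum()/g.sum()
def line(rows,l,r,h,n):
    Q=[P(((sub(v[k],*l)+sub(v[k],*r))/2,k),h) for k in rows];Q=np.array(Q);k=np.polyfit(Q[:,0],Q[:,1],1);print(n,Q.mean(0).round(2),"slope",k[0].round(4));return Q
T=line(range(127,153),(304,313),(313,322),6,"tab")
L=line(range(206,250),(297,305),(318,326),13,"lever")
for r in(170,174,178,182):
    x=(sub(v[r],294,306)+sub(v[r],314,326))/2;print("grip top",r,x,P((x,r),60))
for r in range(262,300,5):print(r,v[r,280:345].astype(int).tolist())
```

```text
tab [115.12   2.9 ] slope 0.0121
lever [48.51  1.84] slope -0.0114
grip top 170 310.4488636363636 [95.52655205  1.12557297]
grip top 174 310.47431693989074 [93.09056497  1.13855547]
grip top 178 310.33333333333337 [90.6411486   1.04823754]
grip top 182 310.74 [88.17786388  1.29850575]
262 [232, 231, 232, 232, 231, 232, 232, 232, 232, 232, 234, 235, 238, 230, 176, 130, 96, 80, 90, 116, 161, 180, 169, 146, 179, 180, 179, 177, 178, 177, 178, 178, 180, 177, 177, 178, 179, 177, 178, 177, 178, 177, 181, 182, 174, 151, 106, 76, 66, 63, 106, 190, 239, 237, 233, 232, 231, 232, 232, 233, 232, 232, 232, 232, 232]
267 [224, 165, 145, 115, 117, 173, 243, 228, 168, 141, 90, 76, 111, 178, 190, 187, 184, 185, 185, 187, 187, 189, 184, 167, 129, 134, 117, 109, 103, 99, 95, 106, 104, 106, 108, 111, 106, 91, 102, 117, 137, 169, 187, 188, 187, 186, 168, 142, 183, 188, 189, 187, 168, 111, 75, 164, 225, 167, 161, 147, 119, 135, 192, 222, 164]
272 [119, 121, 121, 123, 123, 125, 118, 95, 72, 83, 93, 92, 92, 92, 92, 92, 90, 83, 66, 61, 62, 70, 81, 90, 84, 67, 75, 78, 67, 62, 60, 59, 62, 65, 67, 71, 78, 90, 93
[... 818 characters left out ...]
0, 90, 89, 89, 90, 89, 87, 88, 85, 78, 87, 90, 91, 90, 92, 93, 91, 91, 92, 90, 91, 91, 91, 91, 90, 87, 82, 76, 67, 62, 73, 88, 90, 88, 82, 88, 88, 88, 97]
292 [121, 120, 121, 123, 120, 116, 94, 86, 86, 87, 80, 74, 91, 91, 91, 91, 90, 91, 91, 87, 85, 78, 64, 58, 60, 57, 59, 58, 61, 60, 62, 68, 77, 87, 90, 92, 91, 90, 90, 90, 89, 89, 90, 92, 87, 88, 89, 83, 71, 80, 87, 91, 92, 85, 72, 64, 65, 66, 71, 82, 89, 86, 87, 84, 99]
297 [119, 120, 122, 118, 122, 122, 122, 122, 112, 97, 90, 90, 90, 89, 77, 73, 90, 90, 88, 89, 89, 88, 89, 88, 91, 89, 90, 90, 91, 92, 89, 90, 90, 86, 83, 75, 64, 57, 56, 57, 57, 58, 59, 61, 65, 75, 76, 85, 91, 92, 84, 71, 68, 79, 91, 84, 72, 81, 85, 89, 85, 83, 86, 98, 117]
```

```bash
python3 -m pendant '{"grip":[1,1,1,1,1,1,1],"linear":[[20,1.7,0],[20,0,20],[8,0,20],[0,0,20],[0,0,20],[0,0,10],[0,0,0]],"angular":[[0,0,0.018],[0,0,0],[0,0,0],[0,0,0],[0,0,0],[0,0,0],[0,0,0]]}'
python3 -m pendant '{"grip":[-1,-1,-1,-1,-1,-1,-1,-1,-1,-1,-1,-1],"linear":[[0,0,0],[0,0,0],[0,0,0],[0,0,0],[0,0,0],[0,0,0],[0,0,0],[0,0,0],[0,0,0],[0,0,0],[0,0,0],[0,0,0]],"angular":[[0,0,0],[0,0,0],[0,0,0],[0,0,0],[0,0,0],[0,0,0],[0,0,0],[0,0,0],[0,0,0],[0,0,0],[0,0,0],[0,0,0]]}'
python3 -m pendant '{"grip":[-1,-1,1,1,1,1,1,1,1],"linear":[[0,0,0],[0,0,0],[0,0,0],[0,0,0],[0,0,0],[0,0,0],[0,0,0],[0,0,0],[0,0,0]],"angular":[[0,0,0],[0,0,0],[0,0,0],[0,0,0],[0,0,0],[0,0,0],[0,0,0],[0,0,0],[0,0,0]]}'
python3 -m pendant '{"grip":[1,1,1,1,1,1,1],"linear":[[0,0,-10],[0,0,-20],[0,0,-20],[-8,0,-20],[-20,0,-20],[-20,0,0],[0,0,0]],"angular":[[0,0,0],[0,0,0],[0,0,0],[0,0,0],[0,0,0],[0,0,0],[0,0,0]]}'
cat > m.py <<'E'
from h import *
def run(name):
    o=ctrl.get_obs();im=ctrl.get_image("wrist")[...,::-1];cv2.imwrite(f"pics/{name}.png",im)
    W=cam("wrist",o);R=RP();n=R[:,2];v=cv2.cvtColor(im,cv2.COLOR_BGR2GRAY).astype(float);R2=toolR(-.58)
    def P(uv,h): q=onplane(W,uv,PIV+n*h,n)-PIV; return np.array([R2[:,0]@q,R2[:,1]@q])
    def sub(row,lo,hi):
        g=np.abs(np.diff(row[lo:hi+1]));g[g<.3*g.max()]=0;return lo+.5+(g*np.arange(len(g))).sum()/g.sum()
    def line(a,b,half,h,lab):
        Q=[]
        for s in np.arange(a,b,1.):
            u=proj(W,PIV+R@np.array([1,-2,h])+R2[:,0]*s)[0];r=int(round(u[1]));w=half*W[0]/300;x=u[0]
            Q.append(P(((sub(v[r],int(x-w-5),int(x-w+5))+sub(v[r],int(x+w-5),int(x+w+5)))/2,r),h))
        Q=np.array(Q);k=np.polyfit(Q[:,0],Q[:,1],1);print(lab,np.median(Q,0).round(2),"slope",k[0].round(4));return np.median(Q,0),k
    T,_=line(106,123,3.5,6,"tab");L,k=line(38,72,9,13,"lever")
    piv=np.polyval(k,2.);print("pivot lat",piv,"tab ang",(T[1]-piv)/115,"gap",(T[1]-piv)/113-k[0])
E
python3 -c "import m;m.run('w4')"
```

```text
t: 7.93
ee_pos: [567.9, -89.2, 132.7]
orientation: [-2.821, 0.581, -0.66]
ft_force: [-0.5, -0.0, 0.0]
width: 88.1
grasp_force: 0.0
t: 8.93
ee_pos: [567.1, -89.1, 135.1]
orientation: [-2.82, 0.581, -0.665]
ft_force: [1.0, 1.7, -0.3]
width: 17.4
grasp_force: 30.0
t: 9.68
ee_pos: [566.8, -89.3, 134.9]
orientation: [-2.821, 0.581, -0.664]
ft_force: [-0.6, -0.0, -0.5]
width: 60.7
grasp_force: 0.0
t: 10.27
ee_pos: [482.2, -75.9, 194.8]
orientation: [-2.821, 0.581, -0.66]
ft_force: [0.2, 0.8, -0.2]
width: 88.1
grasp_force: 0.0
tab [115.55   2.84] slope 0.0096
lever [56.6   2.97] slope 0.0022
pivot lat 2.871219523729849 tab ang -0.00024754744798992985 gap -0.0024924997611646274
```

Run:
```python
from h import *
go([455,379,240],downR(.04))
```

```text
t 10.3167 rot [-0.1805 -0.4583 -0.4374] rows 5.489616755600134 | d now [-195.4 -415.1  -12. ] | d target [ -11.  -456.6  -44.6] world [-29.2 455.8  44.6] q [-0.33  0.13  2.24  0.63  0.41  1.11] F [ 0.5  0.1 -0.3] w 87.8
```

```bash
python3 -m pendant '{"grip":[1,1,1,1,1,1,1],"linear":[[0,0,-20],[0,0,-20],[0,0,0],[0,0,0],[0,0,0],[0,0,0],[0,0,0]],"angular":[[0,0,0],[-0.03,-0.076,-0.073],[-0.03,-0.076,-0.073],[-0.03,-0.076,-0.073],[-0.03,-0.076,-0.073],[-0.03,-0.077,-0.073],[-0.03,-0.077,-0.073]]}'
python3 -m pendant '{"grip":[1,1,1,1,1,1,1,1,1,1,1,1],"linear":[[0,-30,0],[0,-30,0],[0,-30,0],[0,-30,0],[0,-30,0],[0,-30,0],[0,-30,0],[0,-30,0],[0,-30,0],[0,-30,0],[0,-30,0],[0,-30,0]],"angular":[[0,0,0],[0,0,0],[0,0,0],[0,0,0],[0,0,0],[0,0,0],[0,0,0],[0,0,0],[0,0,0],[0,0,0],[0,0,0],[0,0,0]]}'
python3 -c "
from h import *
go([455,379,240],downR(.04))"
```

```text
t: 10.9
ee_pos: [469.1, -81.9, 231.8]
orientation: [3.137, 0.067, -0.001]
ft_force: [0.3, -0.2, 0.7]
width: 88.0
grasp_force: 0.0
t: 11.9
ee_pos: [453.7, 280.9, 230.8]
orientation: [3.14, 0.063, 0.004]
ft_force: [0.0, -0.8, -0.0]
width: 87.9
grasp_force: 0.0
t 11.9 rot [ 0.0007 -0.0023  0.0002] rows 0.019640501822068453 | d now [  5.2 -98.   -9.3] | d target [  5.2 -98.   -9.2] world [ 1.3 98.1  9.2] q [ 0.53  0.28  1.83 -0.    1.04  2.06] F [ 0.  -0.8 -0. ] w 87.9
```

```bash
python3 -m pendant '{"grip":[1,1,1,1,1],"linear":[[1,-25,-5],[1,-25,-4],[1,-25,0],[2,-23,0],[0,0,0]],"angular":[[0,0,0],[0,0,0],[0,0,0],[0,0,0],[0,0,0]]}'
python3 - <<'E'
from h import *
import json
o=ctrl.get_obs();im=ctrl.get_image("wrist")[...,::-1];cv2.imwrite("pics/w5.png",im)
json.dump({k:np.array(o[k]).tolist() for k in("ee_pos","orientation")},open("w5.json","w"))
W=cam("wrist",o);h=cv2.cvtColor(im,cv2.COLOR_BGR2HSV);print("expect",proj(W,[471,379,115]))
def rects(m,z,lab,amin):
    for k in cv2.findContours(m.astype(np.uint8),0,2)[0]:
        if cv2.contourArea(k)>amin:
            q=np.array([onz(W,p,z)[:2] for p in k[:,0,:]],np.float32);print(lab,cv2.contourArea(k),cv2.boundingRect(k),cv2.minAreaRect(q))
m=(h[...,0]<25)&(h[...,1]>80)&(h[...,2]>140);rects(m,115,"handle",150)
m=(h[...,0]<25)&(h[...,1]>110)&(h[...,2]>50);rects(m,75,"block",800)
E
```

```text
t: 12.32
ee_pos: [455.1, 381.2, 239.7]
orientation: [-3.14, -0.067, -0.005]
ft_force: [-0.9, -0.6, 0.6]
width: 87.8
grasp_force: 0.0
expect [[313.93572388 215.1418445 ]]
handle 553.0 (335, 372, 54, 23) ((316.462646484375, 327.84918212890625), (19.804025650024414, 49.80167007446289), 35.19740295410156)
handle 752.0 (308, 179, 20, 62) ((475.2486877441406, 376.69781494140625), (12.097282409667969, 51.45410919189453), 86.08531951904297)
handle 2133.5 (105, 175, 98, 39) ((482.3910217285156, 513.251708984375), (81.27730560302734, 21.5660400390625), 82.36512756347656)
block 3878.5 (283, 402, 357, 21) ((244.6104736328125, 198.590576171875), (23.25413703918457, 410.2276916503906), 2.560291051864624)
block 1271.5 (495, 318, 42, 70) ((322.090576171875, 153.83517456054688), (90.09440612792969, 39.627071380615234), 16.79296875)
block 1272.5 (87, 318, 42, 70) ((303.07025146484375, 595.6666259765625), (39.12210464477539, 90.59839630126953), 76.80984497070312)
block 2764.0 (105, 174, 109, 42) ((478.212646484375, 526.5404052734375), (101.93647766113281, 28.291088104248047), 82.36962127685547)
block 8503.5 (264, 157, 100, 100) ((470.69586181640625, 377.99945068359375), (89.87599182128906, 88.83517456054688), 7.03171443939209)
```

View pics/w5.png

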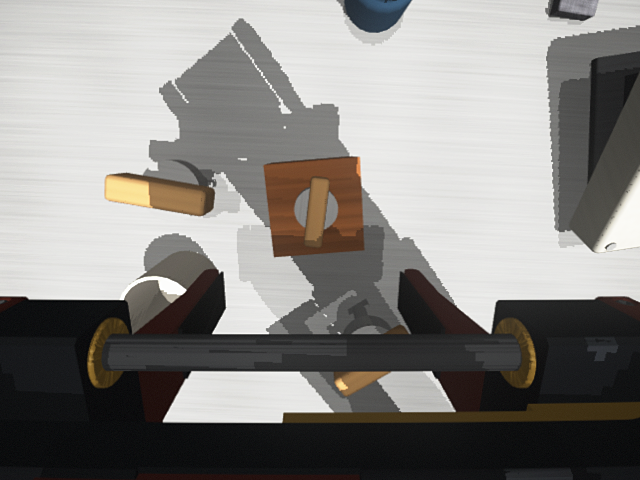

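Block centre is (470.7, 378) from its top at pixels (264–364, 157–257). The handle runs from (319,180) to (315,243), which puts it near yaw −0.045. Fingertips must stay above the collar (z 91), so TCP z is 94.

```bash
python3 -c "
from h import *
go([471,378,94],downR(-.045))"
```

```text
t 12.3667 rot [ 0.0003 -0.0022  0.0875] rows 0.7291675917305116 | d now [ 16.    1.8 145.4] | d target [ 16.4   0.4 145.4] world [  16.4   -1.2 -145.4] q [ 0.68  0.36  1.69 -0.    1.09  2.21] F [ 0.4 -0.6 -1.1] w 87.8
```

```bash
python3 -m pendant '{"grip":[0.5,0.5,0.5,0.5,0.5,0.5,0.5,0.5,0.5,0.5],"linear":[[0,0,0],[8,0,15],[8,0,20],[0,0,25],[0,0,25],[0,0,20],[0,0,20],[0,0,15],[0,0,5],[0,0,0]],"angular":[[0,-0.002,0.087],[0,0,0],[0,0,0],[0,0,0],[0,0,0],[0,0,0],[0,0,0],[0,0,0],[0,0,0],[0,0,0]]}'
python3 -c "
from h import *
go([471,378,94],downR(-.045))"
```

```text
t: 13.2
ee_pos: [469.4, 374.8, 93.3]
orientation: [3.138, -0.074, -0.004]
ft_force: [-0.1, -0.1, 0.4]
width: 66.3
grasp_force: 0.0
t 13.2 rot [ 0.0027  0.0027 -0.0024] rows 0.037609464421214135 | d now [ 1.5 -3.3 -0.7] | d target [ 1.5 -3.3 -0.7] world [1.6 3.2 0.7] q [ 0.65  0.56  1.76 -0.    0.83  2.27] F [-0.1 -0.1  0.4] w 66.3
```

```bash
python3 -m pendant '{"grip":[0.5,-1,-1,-1,-1,-1,-1,-1,-1,-1,-1,-1],"linear":[[1,-3,-1],[0,0,0],[0,0,0],[0,0,0],[0,0,0],[0,0,0],[0,0,0],[0,0,0],[0,0,0],[0,0,0],[0,0,0],[0,0,0]],"angular":[[0,0,0],[0,0,0],[0,0,0],[0,0,0],[0,0,0],[0,0,0],[0,0,0],[0,0,0],[0,0,0],[0,0,0],[0,0,0],[0,0,0]]}'
python3 -c "
from h import *
go([471,378,94],downR(-.045));print(ctrl.get_obs()['moment'])"
```

```text
t: 14.2
ee_pos: [470.8, 379.0, 95.8]
orientation: [3.14, -0.073, -0.001]
ft_force: [-0.4, -0.2, 0.3]
width: 15.8
grasp_force: 30.0
t 14.2 rot [ 0.0006  0.0006 -0.0016] rows 0.014865886800018194 | d now [0.2 0.9 1.8] | d target [0.2 0.9 1.8] world [ 0.2 -1.  -1.8] q [ 0.66  0.56  1.75 -0.    0.83  2.28] F [-0.4 -0.2  0.3] w 15.8
[-0.10575435  0.0623211   0.0605456 ]
```

```bash
python3 -m pendant '{"grip":[-1,-1,-1,-1,-1,-1,-1,-1,-1,-1],"linear":[[0,0,-5],[0,0,-15],[0,0,-20],[0,0,-20],[0,0,-20],[0,0,-25],[0,0,-25],[0,0,-25],[0,0,-20],[0,0,0]],"angular":[[0,0,0],[0,0,0],[0,0,0],[0,0,0],[0,0,0],[0,0,0],[0,0,0],[0,0,0],[0,0,0],[0,0,0]]}'
python3 -c "
from h import *
p=PIV+RP()@[1.2,-2,135];print(p);go(p,toolR(.6))"
```

```text
t: 15.03
ee_pos: [472.7, 380.5, 275.4]
orientation: [-3.136, 0.073, -0.008]
ft_force: [0.8, 1.4, -1.7]
width: 15.9
grasp_force: 30.0
[442.70489309 -62.1429829  197.16129091]
t 15.0333 rot [-0.0924  0.4881 -0.8225] rows 8.006975679100021 | d now [ -9.8 443.9  76.2] | d target [-355.4  276.4   15.6] world [ -30.  -442.7  -78.3] q [0.66 0.34 1.63 0.   1.17 2.28] F [ 0.8  1.4 -1.7] w 15.9
```

```bash
python3 -m pendant '{"grip":[-1,-1,-1,-1,-1,-1,-1,-1,-1,-1,-1,-1],"linear":[[0,15,0],[-1,30,0],[-1,32,0],[-1,32,0],[-1,32,0],[-1,32,0],[-1,32,0],[-1,32,0],[-1,32,0],[-1,32,0],[-1,32,0],[0,32,0]],"angular":[[0,0,0],[0,0,0],[0,0,0],[0,0,0],[0,0,0],[0,0,0],[0,0,0],[0,0,0],[0,0,0],[0,0,0],[0,0,0],[0,0,0]]}'
python3 -m pendant '{"grip":[-1,-1,-1,-1,-1,-1,-1,-1,-1,-1,-1,-1],"linear":[[0,32,0],[0,30,0],[0,18,0],[0,0,0],[0,0,0],[0,0,0],[0,0,0],[0,0,0],[0,0,0],[0,0,0],[0,0,0],[0,0,0]],"angular":[[0,0,0],[0,0,0],[-0.01,0.054,-0.091],[-0.01,0.054,-0.091],[-0.01,0.054,-0.091],[-0.01,0.054,-0.091],[-0.01,0.054,-0.091],[-0.01,0.054,-0.091],[-0.01,0.054,-0.091],[-0.01,0.054,-0.091],[-0.01,0.054,-0.091],[0,0,0]]}'
python3 -c "
from h import *
p=PIV+RP()@[1.2,-2,135];print(p);go(p,toolR(.6))"
```

```text
t: 16.03
ee_pos: [441.6, 13.1, 269.1]
orientation: [3.14, -0.073, -0.006]
ft_force: [-0.2, 0.5, -1.0]
width: 15.8
grasp_force: 30.0
t: 17.03
ee_pos: [436.8, -64.7, 268.0]
orientation: [2.754, 1.115, 0.687]
ft_force: [-0.3, 0.4, -1.7]
width: 15.9
grasp_force: 30.0
[442.70489309 -62.1429829  197.16129091]
t 17.0333 rot [-0.0107  0.0228 -0.0213] rows 0.2747354924097273 | d now [-21.  -15.6  66.1] | d target [-22.1 -16.8  65.5] world [  5.9   2.5 -70.8] q [-0.33 -0.09  2.24  0.39  0.62  0.2 ] F [-0.3  0.4 -1.7] w 15.9
```

```bash
python3 -m pendant '{"grip":[-1,-1,-1,-1,-1,-1],"linear":[[0,0,0],[-7,-5,10],[-8,-6,20],[-7,-6,20],[0,0,15],[0,0,0]],"angular":[[-0.011,0.023,-0.021],[0,0,0],[0,0,0],[0,0,0],[0,0,0],[0,0,0]]}'
python3 - <<'E'
from h import *
p=PIV+RP()@[1.2,-2,135];go(p,toolR(.6))
o=ctrl.get_obs();im=ctrl.get_image("wrist")[...,::-1];cv2.imwrite("pics/w6.png",im)
W=cam("wrist",o);print("tip px",proj(W,o["ee_pos"]+Ro.from_rotvec(o["orientation"]).as_matrix()@[0,0,81]),"slot px",proj(W,PIV+RP()@[1.2,-2,22]))
s=ctrl.get_image("scene")[...,::-1];d=ctrl.get_image("side")[...,::-1];cv2.imwrite("pics/s6.png",s);cv2.imwrite("pics/d6.png",d)
a=cv2.resize(im[220:430,215:405],(400,442));r=lambda q,x,y,w,h:cv2.resize(q[y:y+h,x:x+w],(400,300),interpolation=cv2.INTER_CUBIC)
g=np.zeros((600,800,3),np.uint8);g[:442,:400]=a;g[:300,400:]=r(s,120,260,120,90);g[300:,400:]=r(d,310,90,100,75);cv2.imwrite("pics/c6.png",g)
E
```

```text
t: 17.53
ee_pos: [444.2, -61.3, 197.0]
orientation: [2.735, 1.132, 0.719]
ft_force: [-1.1, 0.6, -2.1]
width: 16.1
grasp_force: 30.0
t 17.5333 rot [-0.0021  0.002  -0.0073] rows 0.06572172643209166 | d now [-1.5 -0.3 -0.9] | d target [-1.5 -0.3 -0.9] world [-1.5 -0.9  0.1] q [-0.32  0.06  2.31  0.63  0.41 -0.07] F [-1.1  0.6 -2.1] w 16.1
tip px [[310.9650134 245.5685582]] slot px [[310.98209992 236.8255602 ]]
```

View pics/c6.png

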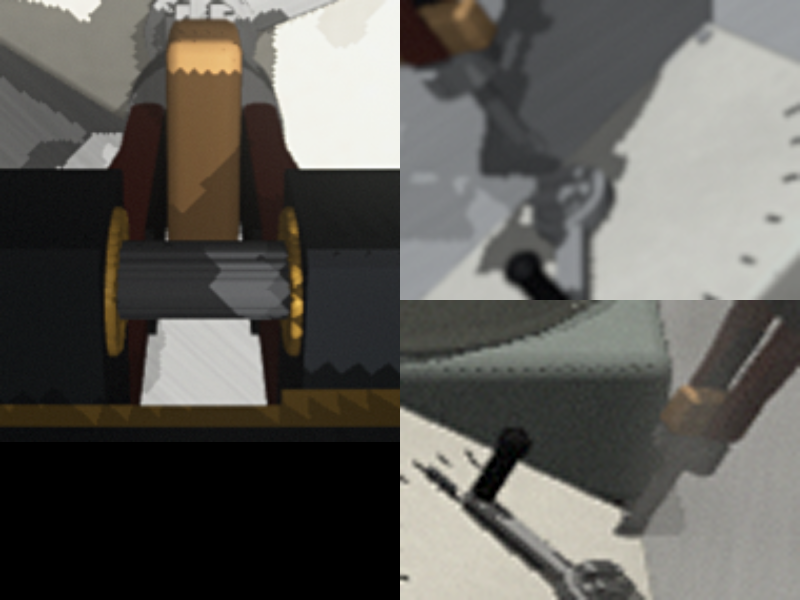

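Run:
```python
from h import *
S,D=cam("scene"),cam("side");o=ctrl.get_obs()
tip=o["ee_pos"]+Ro.from_rotvec(o["orientation"]).as_matrix()@[0,0,80.8]
p=lambda X:(proj(S,X)[0].round(1),proj(D,X)[0].round(1))
print("tip",p(tip),"pivot h18",p(PIV+RP()@[1.2,-2,18]),"h26",p(PIV+RP()@[1.2,-2,26]))
X,e=tri(S,(156,309.5),D,(368,147.5));print(RP().T@(X-PIV),e,"exp",RP().T@(tip-PIV))
X,e=tri(S,(175,317),D,(360,161));print("screw",RP().T@(X-PIV),e)
```

```text
tip (array([158.4, 305.2]), array([366.3, 147.7])) pivot h18 (array([169. , 318.3]), array([359.4, 160.8])) h26 (array([166.6, 315.4]), array([361.2, 158.2]))
[  0.2174248  -10.07141104  51.83485749] 2.22654695315937 exp [ 5.64102965 -2.43142547 55.58320658]
screw [ 4.9146609   5.79650116 18.54955348] 4.186927567249119
```

```bash
python3 - <<'E'
from h import *
S,D=cam("scene"),cam("side");o=ctrl.get_obs();R=Ro.from_rotvec(o["orientation"]).as_matrix()
for n,z,x in(("origin",20.8,0),("collar top",4.8,0),("handle top",-19.2,0),("h+x",-19.2,30),("h-x",-19.2,-30),("tip+x",80.8,10),("tip-x",80.8,-10)):
    X=o["ee_pos"]+R@[x,0,z];s=proj(S,X)[0];d=proj(D,X)[0];print(n,((s-[120,260])*10/3+[400,0]).round(),((d-[310,90])*4+[400,300]).round())
E
python3 -m pendant '{"grip":[-1,-1,-1,-1],"linear":[[-1.5,0,10],[0,0,12],[0,0,4],[0,0,0]],"angular":[[0,0,-0.006],[0,0,0],[0,0,0],[0,0,0]]}'
python3 -c "
from h import *
p=PIV+RP()@[1.2,-2,99];go(p,toolR(.6))"
```

```text
origin [463.  70.] [682. 449.]
collar top [445.  48.] [698. 426.]
handle top [417.  14.] [723. 392.]
h+x [465.   2.] [687. 388.]
h-x [371.  25.] [757. 395.]
tip+x [543. 148.] [613. 530.]
tip-x [513. 153.] [637. 531.]
t: 18.02
ee_pos: [457.4, -60.6, 177.1]
orientation: [2.723, 1.142, 0.726]
ft_force: [0.6, -0.5, -1.4]
width: 15.7
grasp_force: 30.0
t 18.0167 rot [ 0.0034 -0.0022  0.0029] rows 0.04130622511868568 | d now [-2.2 -3.1 11.4] | d target [-2.2 -3.1 11.4] world [  1.9   1.7 -11.7] q [-0.31  0.13  2.31  0.74  0.34 -0.19] F [ 0.6 -0.5 -1.4] w 15.7
```

```bash
python3 -m pendant '{"grip":[-1,-1,-1],"linear":[[-2,-3,0],[0,0,2],[0,0,0]],"angular":[[0.003,-0.002,0.003],[0,0,0],[0,0,0]]}'
python3 -c "
from h import *
p=PIV+RP()@[1.2,-2,99];go(p,toolR(.6))"
python3 -m pendant '{"grip":[-1,-1,-1],"linear":[[0,0,1.5],[0,0,1.5],[0,0,0]],"angular":[[0,0,0],[0,0,0],[0,0,0]]}'
python3 -c "
from h import *
p=PIV+RP()@[1.2,-2,99];go(p,toolR(.6))"
```

```text
t: 18.27
ee_pos: [454.9, -59.8, 173.9]
orientation: [2.727, 1.14, 0.723]
ft_force: [0.6, 0.6, -2.0]
width: 15.8
grasp_force: 30.0
t 18.2667 rot [ 0.0012 -0.0004  0.0004] rows 0.010806383846812859 | d now [-0.1 -0.   9.7] | d target [-0.1 -0.   9.7] world [ 4.4  0.8 -8.6] q [-0.31  0.13  2.32  0.75  0.34 -0.2 ] F [ 0.6  0.6 -2. ] w 15.8
t: 18.52
ee_pos: [456.5, -59.5, 170.9]
orientation: [2.727, 1.14, 0.722]
ft_force: [0.2, 1.4, -2.3]
width: 15.7
grasp_force: 30.0
t 18.5167 rot [ 0.0008 -0.0002  0.0004] rows 0.0077514270999239476 | d now [-0.  -0.1  6.3] | d target [-0.  -0.1  6.3] world [ 2.8  0.6 -5.6] q [-0.31  0.14  2.32  0.76  0.33 -0.21] F [ 0.2  1.4 -2.3] w 15.7
```

```bash
python3 -m pendant '{"grip":[-1,-1,-1],"linear":[[0,0,1.5],[0,0,1.5],[0,0,0]],"angular":[[0,0,0],[0,0,0],[0,0,0]]}'
python3 -c "
from h import *
p=PIV+RP()@[1.2,-2,99];go(p,toolR(.6));print(RP().T@ctrl.get_obs()['ft_force'])"
```

```text
t: 18.77
ee_pos: [457.8, -59.2, 168.1]
orientation: [2.727, 1.14, 0.722]
ft_force: [0.1, -0.3, -2.0]
width: 16.1
grasp_force: 30.0
t 18.7667 rot [0.0004 0.     0.0004] rows 0.004822024563744886 | d now [0.1 0.1 3.1] | d target [0.1 0.1 3.1] world [ 1.5  0.3 -2.7] q [-0.31  0.15  2.32  0.78  0.32 -0.23] F [ 0.1 -0.3 -2. ] w 16.1
[-0.91088958 -0.27781526 -1.75821437]
```

```bash
python3 -m pendant '{"grip":[-1,-1,-1],"linear":[[0,0,1],[0,0,1],[0,0,0]],"angular":[[0,0,0],[0,0,0],[0,0,0]]}'
python3 -c "
from h import *
p=PIV+RP()@[1.2,-2,99];go(p,toolR(.6));print(RP().T@ctrl.get_obs()['ft_force'])"
python3 -m pendant '{"grip":[-1,-1,-1],"linear":[[0,0,1],[0,0,1],[0,0,0]],"angular":[[0,0,0],[0,0,0],[0,0,0]]}'
python3 -c "
from h import *
p=PIV+RP()@[1.2,-2,99];go(p,toolR(.6));print(RP().T@ctrl.get_obs()['ft_force'])"
```

```text
t: 19.02
ee_pos: [458.7, -59.0, 166.4]
orientation: [2.727, 1.14, 0.722]
ft_force: [-0.3, 0.4, -1.8]
width: 15.8
grasp_force: 30.0
t 19.0167 rot [ 0.0005 -0.      0.0004] rows 0.0055525334930373715 | d now [0.1 0.1 1.2] | d target [0.1 0.1 1.2] world [ 0.6  0.1 -1. ] q [-0.3   0.16  2.32  0.79  0.32 -0.24] F [-0.3  0.4 -1.8] w 15.8
[-0.98398787  0.47062303 -1.49743913]
t: 19.27
ee_pos: [459.5, -58.9, 165.6]
orientation: [2.726, 1.14, 0.724]
ft_force: [-14.4, -1.6, 21.4]
width: 15.8
grasp_force: 30.0
t 19.2667 rot [ 0.0018 -0.001   0.0008] rows 0.01885822317387632 | d now [-0.2 -0.2  0.1] | d target [-0.2 -0.2  0.1] world [-0.2  0.  -0.2] q [-0.3   0.16  2.32  0.8   0.32 -0.25] F [-14.4  -1.6  21.4] w 15.8
[-2.66075021  1.21444188 25.65153225]
```

```bash
python3 -m pendant '{"grip":[-1,-1,-1,-1,-1,-1],"linear":[[0,0,-1],[0,0,0],[0,0,0],[0,0,0],[0,0,0],[0,0,0]],"angular":[[0,0,0],[0,0,0.08],[0,0,0.08],[0,0,0.08],[0,0,0.08],[0,0,0.08]]}'
cat > k.py <<'E'
from h import *
o=ctrl.get_obs();R=Ro.from_rotvec(o["orientation"]).as_matrix();q=RP().T@R[:,0]
print("ang",np.arctan2(q[1],q[0]).round(3),"pos",(RP().T@(o["ee_pos"]-PIV)).round(1),"F",(RP().T@o["ft_force"]).round(1),"M",(RP().T@o["moment"]).round(3),"z tilt",(RP().T@R[:,2]).round(3),"q",np.round(o["qpos"],2))
E
python3 k.py
```

```text
t: 19.77
ee_pos: [458.7, -58.3, 165.6]
orientation: [2.991, 0.589, 0.76]
ft_force: [-2.6, 2.1, 4.5]
width: 15.7
grasp_force: 30.0
ang 0.197 pos [ 0.9 -1.3 99.4] F [0.2 2.6 5. ] M [0.649 0.263 0.088] z tilt [ 0.     0.001 -1.   ] q [-0.3   0.16  2.32  0.79  0.32  0.16]
```

```bash
python3 -m pendant '{"grip":[-1,-1,-1,-1,-1,-1,-1],"linear":[[0,0,-0.5],[0,0,0],[0,0,0],[0,0,0],[0,0,0],[0,0,0],[0,0,0]],"angular":[[0,0,0.1],[0,0,0.1],[0,0,0.1],[0,0,0.1],[0,0,0.1],[0,0,0.1],[0,0,0]]}'
python3 k.py
```

```text
t: 20.35
ee_pos: [458.9, -58.8, 166.0]
orientation: [-2.902, 0.307, -0.696]
ft_force: [0.6, 0.7, -3.5]
width: 16.1
grasp_force: 30.0
ang -0.403 pos [ 1.2 -1.8 99.7] F [-1.   0.6 -3.4] M [ 0.222  0.229 -0.013] z tilt [ 0. -0. -1.] q [-0.3   0.16  2.32  0.79  0.32  0.76]
```

```bash
python3 -m pendant '{"grip":[-1,-1,-1,-1],"linear":[[0,0,0],[0,0,0],[0,0,0],[0,0,0]],"angular":[[0,0,0.08],[0,0,0.08],[0,0,0.08],[0,0,0]]}'
python3 k.py
python3 -m pendant '{"grip":[-1,-1,-1],"linear":[[0,0,0],[0,0,0],[0,0,0]],"angular":[[0,0,0.05],[0,0,0.05],[0,0,0]]}'
python3 k.py
```

```text
t: 20.68
ee_pos: [458.9, -59.0, 166.0]
orientation: [-2.801, 0.637, -0.656]
ft_force: [0.3, 0.4, -2.9]
width: 15.6
grasp_force: 30.0
ang -0.639 pos [ 1.2 -2.  99.8] F [-1.   0.4 -2.7] M [ 0.069  0.335 -0.001] z tilt [ 0.    -0.001 -1.   ] q [-0.3   0.16  2.32  0.79  0.32  1.  ]
t: 20.93
ee_pos: [458.9, -59.1, 166.0]
orientation: [-2.749, 0.769, -0.637]
ft_force: [0.7, -0.2, -2.7]
width: 15.9
grasp_force: 30.0
ang -0.737 pos [ 1.1 -2.1 99.8] F [-0.7 -0.3 -2.7] M [-0.018  0.326  0.014] z tilt [ 0.    -0.001 -1.   ] q [-0.3   0.16  2.32  0.79  0.32  1.1 ]
```

```bash
python3 -m pendant '{"grip":[-1,-1],"linear":[[0,0,0],[0,0,0]],"angular":[[0,0,0.05],[0,0,0.05]]}'
python3 k.py
python3 -m pendant '{"grip":[-1,-1],"linear":[[0,0,0],[0,0,0]],"angular":[[0,0,0.05],[0,0,0.05]]}'
python3 k.py
```

```text
t: 21.1
ee_pos: [458.9, -59.1, 166.0]
orientation: [-2.691, 0.899, -0.617]
ft_force: [0.9, 0.3, -4.0]
width: 15.7
grasp_force: 30.0
ang -0.836 pos [ 1.1 -2.1 99.8] F [-1.   0.2 -4. ] M [-0.038  0.336  0.262] z tilt [ 0.    -0.001 -1.   ] q [-0.3   0.16  2.32  0.79  0.32  1.2 ]
t: 21.27
ee_pos: [458.9, -59.0, 166.0]
orientation: [-2.628, 1.024, -0.595]
ft_force: [0.3, -0.1, -4.5]
width: 15.8
grasp_force: 30.6
ang -0.935 pos [ 1.2 -2.  99.8] F [-1.9 -0.2 -4.1] M [0.031 0.286 0.714] z tilt [ 0.    -0.001 -1.   ] q [-0.3   0.16  2.32  0.79  0.32  1.3 ]
```

The moment rose to 0.71 Nm, so the stop is reached. I'll back off within the slot play and lift straight out.

```bash
python3 -m pendant '{"grip":[-1,-1,-1,-1],"linear":[[0,0,0],[0,0,0],[0,0,0],[0,0,0]],"angular":[[0,0,-0.08],[0,0,-0.08],[0,0,-0.08],[0,0,0]]}'
python3 k.py
python3 -m pendant '{"grip":[-1,-1,-1,-1,-1,-1,-1,-1],"linear":[[0,0,-3],[0,0,-5],[0,0,-8],[0,0,-15],[0,0,-20],[0,0,-25],[0,0,-25],[0,0,0]],"angular":[[0,0,0],[0,0,0],[0,0,0],[0,0,0],[0,0,0],[0,0,0],[0,0,0],[0,0,0]]}'
python3 - <<'E'
from h import *
go([470.8,379,275],downR(-.046))
o=ctrl.get_obs()
im=ctrl.get_image("side")[...,::-1];s=ctrl.get_image("scene")[...,::-1];w=ctrl.get_image("wrist")[...,::-1]
cv2.imwrite("pics/d7.png",im);cv2.imwrite("pics/w7.png",w);cv2.imwrite("pics/s7.png",s)
E
```

```text
t: 21.6
ee_pos: [458.9, -59.1, 166.1]
orientation: [-2.773, 0.709, -0.646]
ft_force: [0.8, -0.2, -1.7]
width: 15.9
grasp_force: 30.0
ang -0.692 pos [ 1.2 -2.1 99.8] F [-0.1 -0.4 -1.9] M [ 0.031  0.357 -0.067] z tilt [ 0.001 -0.001 -1.   ] q [-0.3   0.16  2.32  0.79  0.32  1.05]
t: 22.27
ee_pos: [412.6, -68.8, 258.9]
orientation: [-2.769, 0.719, -0.654]
ft_force: [0.8, -0.1, -1.5]
width: 15.5
grasp_force: 30.0
t 22.2667 rot [-0.2213 -0.4466 -0.4525] rows 5.609993438595717 | d now [-173.9 -413.9   51.6] | d target [  37.6 -450.1  -16.1] world [ 58.2 447.8  16.1] q [-0.38 -0.12  2.3   0.47  0.59  1.35] F [ 0.8 -0.1 -1.5] w 15.5
```

```bash
python3 -m pendant '{"grip":[-1,-1,-1,-1],"linear":[[-20,0,0],[-25,0,0],[-20,0,0],[0,0,0]],"angular":[[0,0,0],[0,0,0],[0,0,0],[0,0,0]]}'
python3 - <<'E'
from h import *
import json
o=ctrl.get_obs();w=ctrl.get_image("wrist")[...,::-1];cv2.imwrite("pics/w8.png",w);json.dump({k:np.array(o[k]).tolist() for k in("ee_pos","orientation")},open("w8.json","w"))
d=cv2.imread("pics/d7.png");s=cv2.imread("pics/s7.png")
W=cam("wrist",o);u=proj(W,PIV+RP()@[1.2,-2,24])[0];print(u)
def r(q,x,y,w,h):
    x,y=int(x),int(y);print(x,y);c=q[y:y+h,x:x+w].astype(float);c=np.clip((c-c.min())*255/(np.percentile(c,97)-c.min()),0,255).astype(np.uint8);return cv2.resize(c,(400,300),interpolation=cv2.INTER_CUBIC)
g=np.vstack([np.hstack([r(w,u[0]-32,u[1]-24,64,48),cv2.resize(w,(400,300))]),np.hstack([r(s,170-40,317-30,80,60),r(d,360-30,159-22,60,45)])])
cv2.imwrite("pics/c8.png",g)
E
```

```text
t: 22.75
ee_pos: [356.6, -32.9, 228.0]
orientation: [-2.771, 0.719, -0.632]
ft_force: [-0.6, 0.4, -1.8]
width: 15.7
grasp_force: 30.0
[308.59097002 145.43442419]
276 121
130 287
330 137
```

View pics/c8.png

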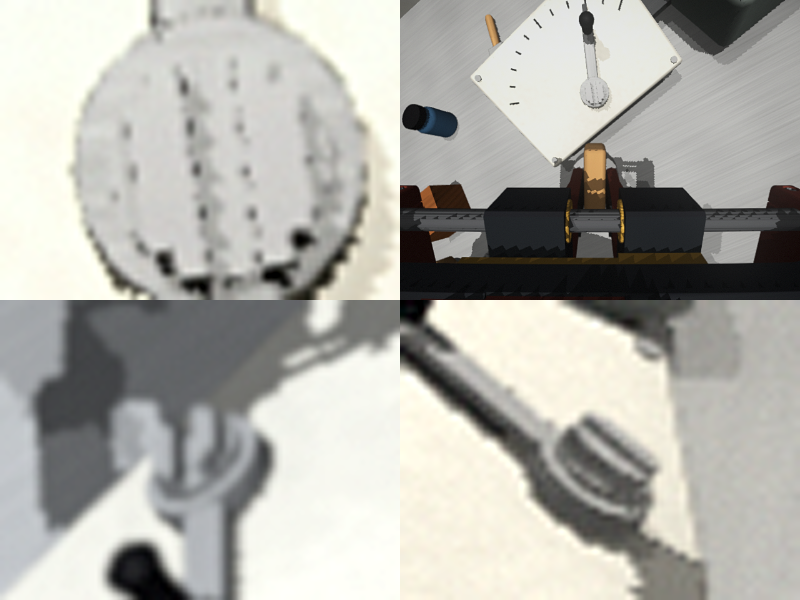

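```bash
python3 - <<'E'
from h import *
import json
o=json.load(open("w8.json"));W=cam("wrist",o);R=RP();n=R[:,2]
P=lambda u,v,h:R.T@(onplane(W,(276+u/6.25,121+v/6.25),PIV+n*h,n)-PIV)
for a,b,h in(((183,70),(207,240),26),((232,65),(262,260),26),((127,125),(138,235),26),((178,27),(178,0),13)):
    d=P(*a,h)-P(*b,h);print(np.arctan2(d[1],d[0]),d.round(1))
E
python3 k.py
python3 -c "
from h import *
go([470.8,379,275],downR(-.046))"
```

```text
-0.5586674172965562 [ 21.1 -13.2   0. ]
-0.5401417413047715 [ 24.6 -14.7  -0. ]
-0.6079989462849773 [13.2 -9.2 -0. ]
2.436107127690707 [-3.   2.6 -0. ]
ang -0.7 pos [-51.4  41.6 199.6] F [ 0.3 -0.3 -1.2] M [ 0.04   0.3   -0.013] z tilt [-0.004  0.002 -1.   ] q [-0.33 -0.19  2.43  0.49  0.53  1.37]
t 22.8 rot [-0.223  -0.4354 -0.4522] rows 5.551714112787509 | d now [-103.6 -414.8   48.5] | d target [  92.6 -417.7  -45.5] world [111.7 413.   45.5] q [-0.33 -0.19  2.43  0.49  0.53  1.37] F [ 0.9 -0.2 -0.9] w 15.5
```

Slot now lies at about −0.55 rad (0.65 − 1.2), so the screw is tight. Next I'll hang the key back.

```bash
python3 -m pendant '{"grip":[-1,-1,-1,-1,-1,-1,-1,-1,-1,-1,-1,-1],"linear":[[-5,-15,0],[-7,-28,2],[-8,-32,4],[-8,-33,4],[-8,-33,4],[-8,-33,4],[-8,-33,4],[0,0,0],[0,0,0],[0,0,0],[0,0,0],[0,0,0]],"angular":[[0,0,0],[0,0,0],[0,0,0],[0,0,0],[0,0,0],[0,0,0],[-0.037,-0.073,-0.075],[-0.037,-0.073,-0.075],[-0.037,-0.073,-0.075],[-0.037,-0.073,-0.075],[-0.037,-0.073,-0.075],[-0.038,-0.07,-0.077]]}'
python3 -c "
from h import *
go([470.8,379,275],downR(-.046))"
```

```text
t: 23.8
ee_pos: [409.6, 140.8, 251.7]
orientation: [3.138, -0.068, -0.005]
ft_force: [0.4, 0.3, -2.2]
width: 15.9
grasp_force: 30.0
t 23.8 rot [0.0029 0.0032 0.0028] rows 0.042658493648240044 | d now [  50.8 -240.5  -24.1] | d target [  50.2 -240.7  -23.3] world [ 61.2 238.2  23.3] q [ 0.3   0.1   2.   -0.    1.05  1.92] F [ 0.4  0.3 -2.2] w 15.9
```

```bash
python3 -m pendant '{"grip":[-1,-1,-1,-1,-1,-1,-1,-1,-1,-1,-1],"linear":[[3,-12,0],[5,-25,0],[6,-28,0],[6,-29,0],[6,-29,0],[6,-29,0],[6,-28,0],[6,-28,0],[5,-22,0],[1,-10,0],[0,0,0]],"angular":[[0.003,0.003,0.003],[0,0,0],[0,0,0],[0,0,0],[0,0,0],[0,0,0],[0,0,0],[0,0,0],[0,0,0],[0,0,0],[0,0,0]]}'
python3 -c "
from h import *
go([470.8,379,180],downR(-.046))"
```

```text
t: 24.72
ee_pos: [470.0, 379.9, 251.2]
orientation: [-3.139, 0.078, -0.006]
ft_force: [0.1, -0.8, -2.6]
width: 16.0
grasp_force: 30.0
t 24.7167 rot [-0.0022 -0.0036 -0.0038] rows 0.04715938436033184 | d now [ 0.6  1.  71.2] | d target [ 0.8  0.8 71.2] world [  0.8  -0.9 -71.2] q [ 0.66  0.36  1.66 -0.    1.12  2.28] F [ 0.1 -0.8 -2.6] w 16.0
```

```bash
python3 -m pendant '{"grip":[-1,-1,-1,-1,-1,-1],"linear":[[1,1,15],[0,0,25],[0,0,25],[0,0,18],[0,0,5],[0,0,0]],"angular":[[-0.002,-0.003,-0.004],[0,0,0],[0,0,0],[0,0,0],[0,0,0],[0,0,0]]}'
python3 -c "
from h import *
go([470.8,379,95.8],downR(-.046))"
```

```text
t: 25.22
ee_pos: [469.7, 374.2, 162.1]
orientation: [3.137, -0.075, -0.005]
ft_force: [-0.3, -0.2, -1.6]
width: 15.6
grasp_force: 30.0
t 25.2167 rot [ 0.004   0.0031 -0.0015] rows 0.044027303239850164 | d now [ 1.1 -5.1 66.3] | d target [ 0.9 -4.9 66.3] world [  1.1   4.8 -66.3] q [ 0.65  0.46  1.73 -0.    0.96  2.27] F [-0.3 -0.2 -1.6] w 15.6
```

```bash
python3 -m pendant '{"grip":[-1,-1,-1],"linear":[[1,-5,0],[0,0,0],[0,0,0]],"angular":[[0.004,0.003,0],[0,0,0],[0,0,0]]}'
python3 -m pendant '{"grip":[-1,-1,-1,-1],"linear":[[0,0,5],[0,0,5],[0,0,5],[0,0,0]],"angular":[[0,0,0],[0,0,0],[0,0,0],[0,0,0]]}'
python3 -c "
from h import *
go([470.8,379,95.8],downR(-.046))"
```

```text
t: 25.47
ee_pos: [473.0, 381.8, 165.8]
orientation: [-3.136, 0.072, -0.009]
ft_force: [0.1, 0.3, -1.2]
width: 15.7
grasp_force: 30.0
t: 25.8
ee_pos: [471.6, 380.7, 148.2]
orientation: [-3.139, 0.072, -0.003]
ft_force: [-0.0, -0.4, -1.9]
width: 15.8
grasp_force: 30.0
t 25.8 rot [-0.0015 -0.0018 -0.0001] rows 0.01984452568836544 | d now [-0.8  1.8 52.4] | d target [-0.7  1.7 52.4] world [ -0.8  -1.7 -52.4] q [ 0.66  0.49  1.73 -0.    0.93  2.28] F [-0.  -0.4 -1.9] w 15.8
```

```bash
python3 -m pendant '{"grip":[-1,-1,-1,-1,-1,-1],"linear":[[-0.5,1.2,4],[0,0,6],[0,0,6],[0,0,6],[0,0,6],[0,0,0]],"angular":[[0,0,0],[0,0,0],[0,0,0],[0,0,0],[0,0,0],[0,0,0]]}'
python3 -c "
from h import *
go([470.8,379,95.8],downR(-.046))"
```

```text
t: 26.3
ee_pos: [471.0, 379.5, 119.6]
orientation: [-3.14, 0.073, -0.002]
ft_force: [-1.3, 0.8, -2.0]
width: 15.8
grasp_force: 30.0
t 26.3 rot [-0.0011 -0.0013 -0.0002] rows 0.014243673323036483 | d now [-0.2  0.5 23.8] | d target [-0.2  0.5 23.8] world [ -0.2  -0.5 -23.8] q [0.66 0.52 1.74 0.   0.87 2.28] F [-1.3  0.8 -2. ] w 15.8
```

```bash
python3 -m pendant '{"grip":[-1,-1,-1,-1,-1,-1,-1],"linear":[[0,0.4,5],[0,0,5],[0,0,5],[0,0,4],[0,0,2],[0,0,1.5],[0,0,0]],"angular":[[0,0,0],[0,0,0],[0,0,0],[0,0,0],[0,0,0],[0,0,0],[0,0,0]]}'
python3 -c "
from h import *
go([470.8,379,95.8],downR(-.046))"
```

```text
t: 26.88
ee_pos: [471.7, 379.6, 98.5]
orientation: [-3.138, 0.072, -0.005]
ft_force: [0.9, 0.3, -2.2]
width: 15.6
grasp_force: 30.0
t 26.8833 rot [-0.0024 -0.0029 -0.0001] rows 0.03101379590389687 | d now [-0.9  0.7  2.7] | d target [-0.9  0.7  2.7] world [-0.9 -0.6 -2.7] q [ 0.66  0.56  1.75 -0.    0.83  2.27] F [ 0.9  0.3 -2.2] w 15.6
```

```bash
python3 -m pendant '{"grip":[-1,-1,-1,-1],"linear":[[-0.5,0.5,1],[0,0,1],[0,0,0.5],[0,0,0]],"angular":[[0,0,0],[0,0,0],[0,0,0],[0,0,0]]}'
python3 -c "
from h import *
go([470.8,379,95.8],downR(-.046))"
```

```text
t: 27.22
ee_pos: [471.3, 379.2, 96.4]
orientation: [-3.138, 0.072, -0.005]
ft_force: [0.3, -0.2, -1.8]
width: 15.9
grasp_force: 30.0
t 27.2167 rot [-0.0027 -0.0033 -0.0001] rows 0.035482885220360444 | d now [-0.5  0.3  0.6] | d target [-0.5  0.3  0.6] world [-0.5 -0.2 -0.6] q [ 0.66  0.56  1.75 -0.    0.83  2.27] F [ 0.3 -0.2 -1.8] w 15.9
```

Another millimetre to seat, then release.

```bash
python3 -m pendant '{"grip":[-1,-1],"linear":[[0,0,0.8],[0,0,0]],"angular":[[0,0,0],[0,0,0]]}'
python3 -m pendant '{"grip":[0,0,0,0,0,0,0,0],"linear":[[0,0,0],[0,0,0],[0,0,0],[0,0,0],[0,0,0],[0,0,0],[0,0,0],[0,0,0]],"angular":[[0,0,0],[0,0,0],[0,0,0],[0,0,0],[0,0,0],[0,0,0],[0,0,0],[0,0,0]]}'
python3 -m pendant '{"grip":[0.3,0.3,0.3,0.3,0.3,0.3,0.3,0.3,0.3,0.3],"linear":[[0,0,-10],[0,0,-20],[0,0,-20],[0,0,-25],[0,0,-25],[-5,0,-25],[-5,0,-20],[-5,0,0],[0,0,0],[0,0,0]],"angular":[[0,0,0],[0,0,0],[0,0,0],[0,0,0],[0,0,0],[0,0,0],[0,0,0],[0,0,0],[0,0,0],[0,0,0]]}'
python3 - <<'E'
from h import *
o=ctrl.get_obs();im=ctrl.get_image("wrist")[...,::-1];cv2.imwrite("pics/w9.png",im)
W=cam("wrist",o);h=cv2.cvtColor(im,cv2.COLOR_BGR2HSV)
def rects(h,C,m,z,lab,amin):
    for k in cv2.findContours(m.astype(np.uint8),0,2)[0]:
        if cv2.contourArea(k)>amin:
            q=np.array([onz(C,p,z)[:2] for p in k[:,0,:]],np.float32);print(lab,cv2.contourArea(k),cv2.boundingRect(k),cv2.minAreaRect(q))
rects(h,W,(h[...,0]<25)&(h[...,1]>80)&(h[...,2]>140),115,"handle",150)
for n,(x0,y0,x1,y1) in(("scene",(325,165,360,205)),("side",(322,285,368,312))):
    for f in(f"pics/{n}0.png",None):
        i=cv2.imread(f) if f else ctrl.get_image(n)[...,::-1]
        if not f:cv2.imwrite(f"pics/{n}9.png",i)
        g=cv2.cvtColor(np.ascontiguousarray(i),cv2.COLOR_BGR2HSV);m=((g[...,0]<25)&(g[...,1]>90)&(g[...,2]>140)).astype(np.uint8)
        m2=np.zeros_like(m);m2[y0:y1,x0:x1]=m[y0:y1,x0:x1]
        k=max(cv2.findContours(m2,0,2)[0],key=cv2.contourArea);print(n,cv2.contourArea(k),cv2.minAreaRect(k))
    a=cv2.imread(f"pics/{n}0.png");b=cv2.imread(f"pics/{n}9.png");df=(cv2.absdiff(a,b).max(2)>60).astype(np.uint8)
    print([cv2.boundingRect(k) for k in cv2.findContours(df,0,2)[0] if cv2.contourArea(k)>40])
E
```

```text
t: 27.38
ee_pos: [471.5, 379.4, 95.8]
orientation: [-3.138, 0.072, -0.006]
ft_force: [0.0, 0.1, 0.7]
width: 16.0
grasp_force: 30.0
t: 28.05
ee_pos: [471.4, 379.2, 95.5]
orientation: [-3.138, 0.072, -0.005]
ft_force: [0.4, -0.0, -0.0]
width: 43.8
grasp_force: 0.0
t: 28.88
ee_pos: [455.3, 379.3, 240.0]
orientation: [-3.139, 0.072, -0.004]
ft_force: [-0.0, 0.8, -0.0]
width: 57.0
grasp_force: 0.0
handle 452.0 (346, 372, 43, 20) ((313.1338195800781, 333.08990478515625), (20.719837188720703, 37.93328094482422), 36.126319885253906)
handle 2264.0 (101, 193, 99, 33) ((482.36541748046875, 513.3023681640625), (82.50743103027344, 21.759538650512695), 82.3145523071289)
handle 868.0 (303, 178, 16, 62) ((476.0714416503906, 378.43701171875), (12.634651184082031, 51.625667572021484), 87.64324951171875)
scene 133.0 ((343.3360290527344, 179.80328369140625), (23.686824798583984, 9.98687744140625), 50.19443130493164)Traceback (most recent call last):
  File "<stdin>", line 15, in <module>
ValueError: max() iterable argument is empty
```

```bash
python3 -m pendant '{"grip":[1,1,1,1,1,1,1,1],"linear":[[0,0,-25],[0,0,-25],[0,0,-25],[0,0,-25],[-10,-25,-20],[-15,-30,0],[-15,-30,0],[0,0,0]],"angular":[[0,0,0],[0,0,0],[0,0,0],[0,0,0],[0,0,0],[0,0,0],[0,0,0],[0,0,0]]}'
python3 - <<'E'
from h import *
for n in("scene","side"):
    i=ctrl.get_image(n)[...,::-1];cv2.imwrite(f"pics/{n}10.png",i)
    a=cv2.imread(f"pics/{n}0.png");df=(cv2.absdiff(a,np.ascontiguousarray(i)).max(2)>60).astype(np.uint8)
    print(n,[(cv2.boundingRect(k),cv2.contourArea(k)) for k in cv2.findContours(df,0,2)[0] if cv2.contourArea(k)>30])
    m=lambda q:(lambda h:((h[...,0]<25)&(h[...,1]>90)&(h[...,2]>140)).astype(np.uint8))(cv2.cvtColor(q,cv2.COLOR_BGR2HSV))
    x0,y0,x1,y1=(325,165,360,205) if n=="scene" else (322,285,368,312)
    for q in(a,np.ascontiguousarray(i)):
        c=m(q)[y0:y1,x0:x1];M=cv2.moments(c,True);print(n,M["m00"],M["m10"]/max(M["m00"],1)+x0,M["m01"]/max(M["m00"],1)+y0)
E
```

```text
t: 29.65
ee_pos: [417.5, 469.9, 359.4]
orientation: [-3.137, 0.068, -0.002]
ft_force: [-0.2, -0.4, 0.2]
width: 87.8
grasp_force: 0.0
scene [((151, 335, 23, 29), 283.5), ((174, 331, 4, 29), 45.5), ((183, 296, 35, 31), 380.0), ((109, 209, 13, 6), 36.5), ((0, 179, 194, 197), 14316.0), ((376, 147, 11, 10), 43.5), ((287, 146, 5, 20), 37.0), ((390, 139, 18, 10), 71.5), ((108, 132, 353, 84), 9563.5), ((0, 96, 27, 32), 268.5), ((78, 59, 38, 67), 1408.0), ((0, 29, 57, 60), 794.0), ((0, 21, 62, 18), 119.0), ((65, 14, 32, 42), 752.5), ((381, 2, 15, 38), 262.0), ((349, 0, 18, 7), 33.0), ((313, 0, 46, 30), 793.5)]
scene 174.0 341.36206896551727 181.05747126436782
scene 138.0 341.9927536231884 184.15217391304347
side [((329, 349, 14, 24), 111.0), ((314, 326, 25, 42), 354.0), ((218, 264, 414, 214), 19958.0), ((413, 256, 32, 30), 243.0), ((577, 247, 58, 20), 270.0), ((324, 149, 28, 23), 300.0), ((326, 127, 17, 23), 142.5), ((398, 92, 130, 178), 9718.5), ((607, 77, 14, 28), 125.0), ((586, 55, 26, 43), 102.5), ((352, 54, 90, 195), 8322.5), ((529, 50, 51, 97), 2874.0), ((442, 0, 37, 16), 351.5)]
side 239.0 347.4769874476987 293.8410041841004
side 314.0 340.9872611464968 293.8216560509554
```

```bash
python3 -c "
from workcell import ctrl
print(ctrl.close_job())"
```

```text
the job is handed in; nothing more can be done
None
```

I handed the job in at about 30 s: the lever was within about 0.002 rad of the pointer when last measured (just before tightening, not re-checked after), the screw is at its stop with the slot at −0.55 rad, and the smallest key is back home in its block, judged from the wrist pose and force.

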